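# Close up the mate corner

## Task

Close up the mate corner for the night: pile all the small rectangular blue trays flat on the wooden board, each lying lengthwise along the board, centred on it and squared with it so that the edges of the pile line up, and stand the small lidded jars upright in the caddy, one in each cell. When everything is put away, and only then, turn the lamp off by throwing the toggle on the white switch box fully over to its other side. Leave the mate cup on the counter and the saucer where they are.

Things in the scene. Friction and masses are not known exactly. Their poses are not given: they have to be found in the camera images.
- board_top (a point): centre of the top face of a fixed flat wooden board, 110 x 76 mm and 8 mm thick, on the counter; x runs along its 110 mm length, y along its width, z up. The trays are piled here
- caddy: fixed square plywood caddy, 143 x 143 mm outside and 40 mm high, open on top, walls, floor and the crossing dividers 5 mm thick: 2 x 2 cells, each 64 mm square inside. Origin at the centre of its underside, x and y along its walls
- lamp_switch (a joint): toggle of the lamp switch, rad: 0 = lamp on (leaning to its housing's -x), 1.0 = lamp off (thrown fully over to +x); it starts within 0.12 of 0, turns easily (under 2 N at its tip) and stays where it is left
- lamp_switch_base: fixed white housing of the lamp switch on the counter, 70 (x) x 50 (y) x 25 mm high, origin at the centre of its underside; the toggle swings in its x-z plane about a pivot 22 mm above the origin
- lamp_switch_tip (a point): centre of the 26 mm black ball on the toggle, 45 mm from its pivot (62 mm above the counter at either end of its throw)
- mate_cup: black round mate cup, 66 mm across, 64 mm high, a bystander; origin at the centre of its underside
- saucer: white round saucer, 110 mm across, 16 mm high, a bystander; origin at the centre of its underside
- cell0 (a point): centre of the floor of a caddy cell (5 mm above the counter), 34.5 mm from the caddy's middle in its x and y; axes as the caddy's
- cell1 (a point): centre of the floor of a caddy cell (5 mm above the counter), 34.5 mm from the caddy's middle in its x and y; axes as the caddy's
- cell2 (a point): centre of the floor of a caddy cell (5 mm above the counter), 34.5 mm from the caddy's middle in its x and y; axes as the caddy's
- cell3 (a point): centre of the floor of a caddy cell (5 mm above the counter), 34.5 mm from the caddy's middle in its x and y; axes as the caddy's
- tray0: flat solid rectangular ceramic tray, glazed blue, 96 (x) x 62 (y) x 9 mm (z), about 110 g, flat on top and below; origin at the centre of its underside. May be absent
- tray1: flat solid rectangular ceramic tray, glazed blue, 96 (x) x 62 (y) x 9 mm (z), about 110 g, flat on top and below; origin at the centre of its underside. May be absent
- tray2: flat solid rectangular ceramic tray, glazed blue, 96 (x) x 62 (y) x 9 mm (z), about 110 g, flat on top and below; origin at the centre of its underside. May be absent
- tray3: flat solid rectangular ceramic tray, glazed blue, 96 (x) x 62 (y) x 9 mm (z), about 110 g, flat on top and below; origin at the centre of its underside. May be absent
- tray4: flat solid rectangular ceramic tray, glazed blue, 96 (x) x 62 (y) x 9 mm (z), about 110 g, flat on top and below; origin at the centre of its underside. May be absent
- jar0: small glass jar with a steel screw lid, 66 mm high: thick-bottomed glass 44 mm across up to 42 mm, then the lid, 48 mm across and 24 mm high; about 160 g, upright; origin at the centre of its underside. May be absent
- jar1: small glass jar with a steel screw lid, 66 mm high: thick-bottomed glass 44 mm across up to 42 mm, then the lid, 48 mm across and 24 mm high; about 160 g, upright; origin at the centre of its underside. May be absent
- jar2: small glass jar with a steel screw lid, 66 mm high: thick-bottomed glass 44 mm across up to 42 mm, then the lid, 48 mm across and 24 mm high; about 160 g, upright; origin at the centre of its underside. May be absent
- jar3: small glass jar with a steel screw lid, 66 mm high: thick-bottomed glass 44 mm across up to 42 mm, then the lid, 48 mm across and 24 mm high; about 160 g, upright; origin at the centre of its underside. May be absent

How it is judged:
On the way, in this order (a step that is already met when the one before it is completed fails the run):
1. every tray lies squarely in the pile on the board and every jar stands in a caddy cell (horizontal distance between each of tray0, tray1, tray2, tray3, tray4 and board_top below 0.007 m and z of each of tray0, tray1, tray2, tray3, tray4 in the frame of board_top below 0.039 m and angle between the x axis of each of tray0, tray1, tray2, tray3, tray4 and the x axis of board_top, either way round below 0.1 rad and angle between each of tray0, tray1, tray2, tray3, tray4's own z axis and vertical below 0.06 rad and linear speed of each of tray0, tray1, tray2, tray3, tray4, jar0, jar1, jar2, jar3 below 0.03 m/s and (horizontal distance between jar0 and cell0 below 0.016 m or horizontal distance between jar0 and cell1 below 0.016 m or horizontal distance between jar0 and cell2 below 0.016 m or horizontal distance between jar0 and cell3 below 0.016 m) and z of each of jar0, jar1, jar2, jar3 in the frame of caddy below 0.009 m and angle between each of jar0, jar1, jar2, jar3's own z axis and vertical below 0.08 rad and (horizontal distance between jar1 and cell0 below 0.016 m or horizontal distance between jar1 and cell1 below 0.016 m or horizontal distance between jar1 and cell2 below 0.016 m or horizontal distance between jar1 and cell3 below 0.016 m) and (horizontal distance between jar2 and cell0 below 0.016 m or horizontal distance between jar2 and cell1 below 0.016 m or horizontal distance between jar2 and cell2 below 0.016 m or horizontal distance between jar2 and cell3 below 0.016 m) and (horizontal distance between jar3 and cell0 below 0.016 m or horizontal distance between jar3 and cell1 below 0.016 m or horizontal distance between jar3 and cell2 below 0.016 m or horizontal distance between jar3 and cell3 below 0.016 m)), for 0.2 s.
2. the lamp toggle is thrown over to off (value of joint lamp_switch above 0.85 rad), for 0.2 s.
At the end, for the whole second after the job is handed in: Trays: flat in one pile, centres within 7 mm and lengths within 0.1 rad of the board's. Jars: upright (4.5 degrees) on cell floors, one to a cell, within 16 mm of its centre. Toggle beyond 0.85 rad. All at rest (all of step 1 and value of joint lamp_switch above 0.85 rad); the robot touches nothing.
It fails at once if the mate cup is shoved away (more than 5 cm) (distance of mate_cup from where it was at the start of the episode above 0.05 m).
It fails at once if the saucer is shoved away (more than 5 cm) (distance of saucer from where it was at the start of the episode above 0.05 m).
Of tray0, tray1, tray2, tray3, tray4 only 3 to 5 are there at a start; the rules pass over those that are not, and their reading is None.
Of jar0, jar1, jar2, jar3 only 3 to 4 are there at a start; the rules pass over those that are not, and their reading is None.
At some moment in a run one of tray0, jar0, jar1, jar2, jar3 may be knocked a few centimetres aside while the robot is not near it.
It also fails if it takes over 210 s, if anything falls off the work surface, if the arm or the gripper's body presses on something with over 40 N, if the wrist force passes 120 N, or if a joint passes its speed limit or range.

## Robot

A 7-joint arm with a two-finger parallel gripper is mounted at the origin on the work surface. World frame = base frame: x ahead of the robot, y to its left, z up, the work surface at z = 0. Lengths are in m, angles in rad, forces in N, time in s.
With the tool pointing down it reaches from about 0.4 to 0.875 m from the base axis. Payload 6.5 kg.
Tool frame: the origin (TCP) lies at the very end of the fingers, on their centre line; the grasp point (between the pads) lies 19 mm behind it; z points along the fingers, y is the line along which they close (so a half turn about z gives the same grasp; the last joint's range is limited). The gripper opens to 85 mm and grips with 20 to 120 N. Pads are 22 mm wide; open, the fingers measure 114 mm over their backs; the gripper's body (76 mm by 85 mm) begins 54 mm behind the grasp point. The pads swing forward as they close: fully open they stand 13 mm farther back than shut.
Start: joints at [1.141, 0.536, -0.004, 1.538, 0.003, 1.067, -0.071], TCP at [0.231, -0.607, 0.231] pointing down, gripper open.
Joint ranges: [-2.7, 2.7], [-0.37, 2.16], [-1.27, 1.26], [0.24, 2.4], [-1.31, 4.45], [0.19, 1.91], [-2.76, 2.76]. Speed limits (rad/s): [2.39, 2.39, 3.14, 3.14, 3.14, 3.14, 3.14].

## Interface

Orientations are given as a unit quaternion [w, x, y, z].
In Python, from plant import robot gives the robot as it stands. The module is installed in compiled form; this text tells all that it offers.
- The arm moves only by the shell command python3 -m crank 'ROWS' [OPENING]. ROWS is JSON, a list of rows, each a list of 4 numbers: the shift along the tool's x, y, z as a fraction of full scale, then the turn about the tool's z as a fraction of full scale. A call has 1 to 20 rows; each row shifts and turns the commanded pose from where the row before left it, along the tool's axes as they then stand; what a row does not reach is not made up. Full scale, the value 1, is 0.03 m for a shift and 90 degrees for a turn. A row lasts 1/12 s, in which the tool goes at most 41.7 mm and 7.16 degrees, less where a joint would pass 70% of its speed; a pose out of reach is approached as far as the arm can. A call with a number of a shift or a turn outside -1 to 1 is refused whole. A call with a gripper value outside its range is refused whole. OPENING is the closure, from -1 (fully open) to 1 (shut), set as the call begins (- or left out, the last holds). The fingers move at their own pace and stop on an object; the grip force is fixed at half the most. Time passes only in rows, so rows that do not move let the fingers close. It gives the time, the measured TCP pose, the force, the opening and the grip force at its end, in the units of the state.
- robot.read_state(): the state, without advancing time (a new reading comes with each control period).
- robot.camera(name): name is "scene" or "side" or "wrist"; returns a dict with "pixels" (480x640x3 uint8, red, green, blue), "fx", "fy", "cx", "cy" (pixels), "k1" (the pictures are not rectified: a ray, as slopes to the right and down, at radius r is drawn at 1 + k1 r^2 times it, then the intrinsics apply), "rvec" (rotation vector, rad) and "tvec" (3), from world to camera coordinates, as OpenCV has them. Camera axes: x right, y down, z forward; pixel columns grow to the right and rows downward; lengths in m; the calibration is good to about 2 mm. A picture is of the moment at which its call begins. There is no depth.
- robot.sign_off(): hands the job in; it is judged then, once.
Trained networks look in a picture, given as the dict that the camera call returned (one of the last four; its "shot" number tells which), for a name from the list of things; names that differ only in an ending like _2 or _b are one class to them, and where a whole thing is asked for, a point or a joint stands for the part that bears it (a point fixed in the world has none). Each returns a list of dicts, best first, with "score" (0 to 1); they miss things now and then, are a little off and sometimes report something else, mostly with a low value. They report only what shows in the picture. A call takes as long as a camera call.
- robot.outline_of(picture, target): "region" (480x640 bool, what is visible of it) and "rect" ([centre column, centre row, width, height] in pixels, round what is visible of it).
The state is a dict: "time_s": time; "qpos": joint angles; "dq": joint speeds; "effort": joint torques, N m; "position": TCP position; "ee_rot": TCP orientation; "contact_force": force on the tool from outside, world axes, zero at the start; "moment": the same for the moment, N m; "finger_gap": finger opening in m; "gripper_force": force on a finger pad.
Only numpy, scipy, OpenCV 4.12 (cv2) and the standard library are available. Lean on these libraries where they do the work, as an engineer would, in place of code of your own. Each camera call takes 0.05 s, during which the arm holds its last target. There are 200 camera calls.

## Working session

There is one attempt and no reset: what is moved stays moved. The work goes in short steps, Python scripts to look and compute and a shell command to move; the robot and the scene stay as the last step left them, time stands still between calls to the robot, and variables do not carry over. Pictures are saved under pics/ and viewed, at most 14 in all, crops included, and the job is handed in when it is done.

```bash
mkdir -p pics; python3 - <<'E'
from plant import robot
import cv2
s=robot.read_state();print(s)
for n in("scene","side"):
    p=robot.camera(n);cv2.imwrite(f"pics/{n}0.png",p["pixels"][:,:,::-1]);print(n,p["fx"],p["fy"],p["cx"],p["cy"],p["k1"],p["rvec"],p["tvec"])
    for t in("tray0","jar0","caddy","lamp_switch_base","lamp_switch_tip","mate_cup","saucer","board_top"):
        try:
            for r in robot.outline_of(p,t):print(t,round(r["score"],2),[round(float(v)) for v in r["rect"]],r["region"].sum())
        except Exception as e:print(t,e)
E
```

```text
{'time_s': 0.0, 'qpos': array([ 1.1408    ,  0.53720199, -0.00442586,  1.53886365,  0.0026016 ,
        1.06727848, -0.0711852 ]), 'dq': array([ 1.13093529e-03, -5.20195725e-05,  6.20111871e-04, -5.57504623e-04,
        7.60314600e-04, -2.95259846e-04,  1.91369674e-03]), 'effort': array([ 4.53913153e-04, -5.83412647e+01,  1.04875468e+00, -2.59100747e+01,
        1.23106531e-02,  9.56311502e-03, -2.53665227e-06]), 'position': array([ 0.23103908, -0.60688461,  0.23039368]), 'ee_rot': array([-8.43594598e-04,  9.83494797e-01,  1.80934305e-01, -2.24237928e-04]), 'contact_force': array([0.79601837, 0.18952364, 0.03142547]), 'moment': array([-0.0206094 ,  0.03207831,  0.00471933]), 'gripper_force': 0.0, 'finger_gap': 0.08561027316335196}
scene 507.49961686500615 507.49961686500615 316.681818078914 232.99993624211297 -0.06361941970605996 [ 1.45671651  1.88251941 -0.93862966] [ 0.1371848  -0.22562255  1.64633192]
tray0 0.92 [308, 303, 46, 40] 995
tray0 0.72 [485, 274, 45, 28] 747
tray0 0.72 [312, 277, 50, 29] 803
tray0 0.71 [489, 308, 49, 36] 1005
tray0 0.65 [230, 207, 31, 18] 461
jar0 0.84 [
[... 416 characters left out ...]
 34, 31] 990
side 483.2510272153323 483.2510272153323 315.0557151179754 243.2182377920082 -0.006807907472228408 [ 0.080531   -2.7136764   1.47550569] [0.51742541 0.06913708 1.14525631]
tray0 0.76 [334, 399, 39, 52] 1691
tray0 0.66 [294, 265, 33, 24] 580
tray0 0.6 [379, 206, 37, 20] 426
tray0 0.57 [262, 400, 60, 53] 1733
jar0 0.96 [336, 240, 20, 32] 468
jar0 0.94 [358, 219, 18, 31] 439
jar0 0.93 [357, 311, 22, 41] 796
caddy 0.62 [266, 320, 77, 63] 4302
lamp_switch_base 0.85 [312, 179, 22, 27] 349
lamp_switch_tip 0.69 [295, 220, 37, 16] 598
lamp_switch_tip 0.61 [320, 174, 6, 12] 69
lamp_switch_tip 0.57 [313, 179, 25, 24] 368
saucer 0.82 [349, 189, 34, 20] 426
saucer 0.64 [295, 222, 35, 16] 619
```

View pics/scene0.png

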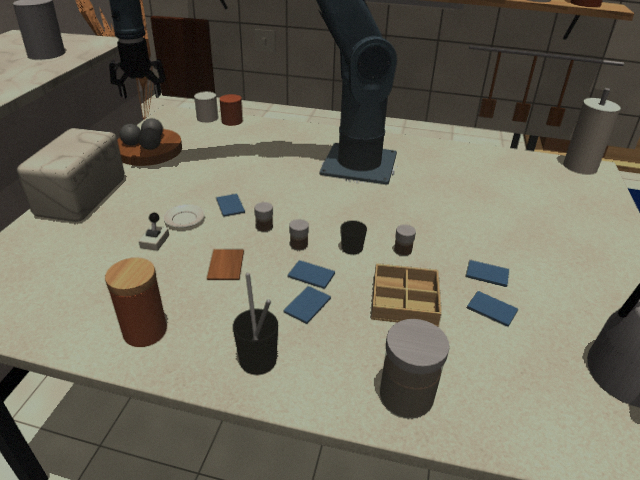

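View pics/side0.png

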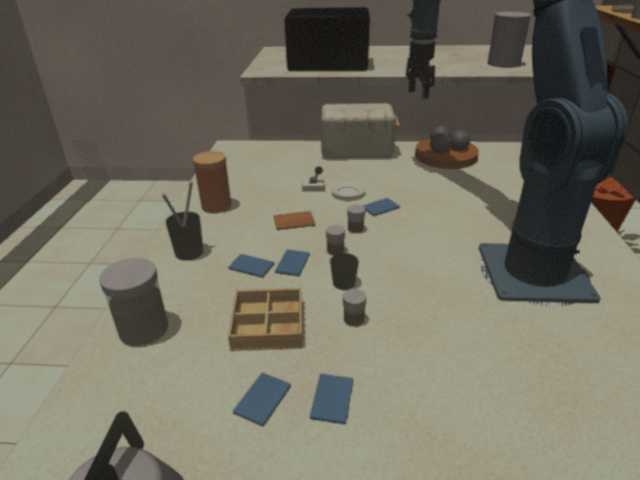

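The scene view shows 5 blue trays, at about (230,205), (311,273), (307,304), (487,272) and (492,308). There are 3 jars at (263,216), (299,234) and (404,238), the board at (226,264), the caddy at (406,293), the switch at (153,232), the saucer at (184,217) and the cup at (353,237). The side view agrees. Next I'll fit each shape's outline to get poses.

```bash
cat >h.py <<'E'
import numpy as np,cv2
from scipy.optimize import least_squares
from plant import robot
def box(a,b,z0,z1):return np.array([[x,y,z] for x in(-a/2,a/2) for y in(-b/2,b/2) for z in(z0,z1)])
def cyl(*rz):
    t=np.linspace(0,2*np.pi,40);return np.vstack([np.c_[r*np.cos(t),r*np.sin(t),0*t+z] for r,z in rz])
S=dict(tray=box(.096,.062,0,.009),jar=cyl((.022,0),(.022,.042),(.024,.042),(.024,.066)),caddy=box(.143,.143,0,.04),
 lamp_switch_base=box(.07,.05,0,.025),mate_cup=cyl((.033,0),(.033,.064)),saucer=cyl((.055,.016),(.03,0)),board_top=box(.11,.076,0,.008))
def K(p):return np.array([[p["fx"],0,p["cx"]],[0,p["fy"],p["cy"]],[0,0,1.]]),np.array([p["k1"],0,0,0,0.])
def proj(p,X):
    k,d=K(p);return cv2.projectPoints(np.asarray(X,float).reshape(-1,3),np.array(p["rvec"]),np.array(p["tvec"]),k,d)[0][:,0]
def toplane(p,uv,z):
    k,d=K(p);n=cv2.undistortPoints(np.asarray(uv,float).reshape(-1,1,2),k,d)[:,0]
    R=cv2.Rodrigues(np.array(p["rvec"]))[0];c=-R.T@np.array(p["tvec"]);r=np.c_[n,np.ones(len(n))]@R
    return (c+r*((z-c[2])/r[:,2])[:,None])
def place(M,x,y,a,z=0):
    c,s=np.cos(a),np.sin(a);return M@np.array([[c,s,0],[-s,c,0],[0,0,1]])+[x,y,z]
def mom(m):
    A=m["m00"];return np.array([m["m10"]/A,m["m01"]/A,m["mu20"]/A,m["mu02"]/A,m["mu11"]/A,A])
def fit(p,reg,kind,z=0):
    "outline moments -> x,y,yaw of model; residual px"
    M=S[kind];t=mom(cv2.moments(reg.astype(np.uint8),True));sc=np.sqrt(t[2]+t[3])
    x0=toplane(p,t[:2],z+M[:,2].mean())[0];best=None
    rnd=kind in("jar","mate_cup","saucer")
    for a0 in ([0.] if rnd else np.arange(4)*np.pi/4):
        def f(v):
            q=mom(cv2.moments(cv2.convexHull(proj(p,place(M,v[0],v[1],v[2],z)).astype(np.float32))))
            e=q-t;return np.r_[e[:2],e[2:5]/sc,e[5]/sc/10]
        r=least_squares(f,[x0[0],x0[1],a0],x_scale=[.01,.01,.1])
        if best is None or r.cost<best.cost:best=r
    x,y,a=best.x;return x,y,(a+np.pi/2)%np.pi-np.pi/2,np.sqrt(2*best.cost)
def find(cam,targets,z=0,minscore=.3,save=None,p=None):
    p=p or robot.camera(cam)
    if save:cv2.imwrite(f"pics/{save}.png",p["pixels"][:,:,::-1])
    out=[]
    for t in targets:
        for r in robot.outline_of(p,t):
            if r["score"]<minscore:continue
            kind=t.rstrip("0123456789")
            try:
                x,y,a,e=fit(p,r["region"],kind,z)
                print(cam,t,"s%.2f"%r["score"],"px",[round(float(v)) for v in r["rect"]],"xy %.4f %.4f yaw %.1f err %.1f"%(x,y,np.degrees(a),e));out.append((x,y,a,e))
            except Exception as ex:print(t,"fit failed",ex)
    return p,out
def pose():
    s=robot.read_state();w,x,y,z=s["ee_rot"];th=np.arctan2(2*(x*y+w*z),1-2*(y*y+z*z));return s,np.array(s["position"]),th
def plan(x,y,z,yaw=None,half=True):
    "rows units: turn first, then shift"
    s,P,th=pose();d=0
    if yaw is not None:
        d=yaw-th
        if half:d=(d+np.pi/2)%np.pi-np.pi/2
    n=th+d;D=np.array([x,y,z])-P
    u=np.array([D[0]*np.cos(n)+D[1]*np.sin(n),D[0]*np.sin(n)-D[1]*np.cos(n),-D[2]])/.03
    print("t%.1f at %s yaw %.1f q7 %.2f | turn total %.3f (rows@.075 %.1f) then shift total %s"%(s["time_s"],P.round(4),np.degrees(th),s["qpos"][6],-d/(np.pi/2),abs(d)/(np.pi/2)/.075,u.round(2)))
E
python3 - <<'E'
from h import *
find("scene",["tray0","jar0","caddy","lamp_switch_base","mate_cup","saucer","board_top"],minscore=.45)
find("side",["tray0","jar0","caddy","lamp_switch_base","mate_cup","saucer","board_top"],minscore=.45)
E
```

```text
scene tray0 s0.96 px [232, 205, 30, 25] xy 0.3530 -0.3052 yaw 45.0 err 1.2
scene tray0 s0.94 px [490, 308, 48, 33] xy 0.5866 0.4024 yaw -90.0 err 1.6
scene tray0 s0.88 px [486, 275, 46, 25] xy 0.4615 0.3947 yaw -89.9 err 1.1
scene tray0 s0.78 px [312, 275, 47, 27] xy 0.5753 -0.0126 yaw -90.0 err 1.3
scene tray0 s0.71 px [224, 263, 31, 32] xy 0.5978 -0.2176 yaw 0.0 err 2.0
scene tray0 s0.58 px [308, 303, 48, 40] xy 0.6768 0.0043 yaw 0.0 err 2.9
scene jar0 s0.87 px [404, 242, 27, 32] xy 0.4263 0.1871 yaw 0.0 err 0.5
scene jar0 s0.64 px [299, 233, 16, 34] xy 0.4757 -0.0719 yaw 0.0 err 1.0
scene jar0 s0.62 px [262, 218, 16, 28] xy 0.4243 -0.1801 yaw 0.0 err 0.8
scene caddy s0.94 px [405, 296, 75, 66] xy 0.5969 0.2096 yaw 0.0 err 1.3
scene lamp_switch_base s0.60 px [154, 233, 32, 34] xy 0.5424 -0.4367 yaw 0.1 err 3.9
scene mate_cup s0.62 px [353, 239, 29, 37] xy 0.4421 0.0595 yaw 0.0 err 2.3
scene saucer s0.61 px [181, 216, 43, 25] xy 0.4509 -0.4003 yaw 0.6 err 0.6
scene saucer s0.45 px [406, 294, 71, 61] xy 0.5905 0.2098 yaw 0.8 err 14.6
scene board_top s0.95 px [222, 265, 33, 29] xy 0.5
[... 366 characters left out ...]
.5826 0.4046 yaw 89.5 err 3.7
side jar0 s0.81 px [358, 310, 23, 40] xy 0.4235 0.1875 yaw 0.0 err 1.0
side jar0 s0.77 px [335, 240, 18, 33] xy 0.4712 -0.0727 yaw -0.8 err 1.1
side jar0 s0.56 px [359, 220, 20, 28] xy 0.4204 -0.1821 yaw 1.2 err 1.1
side jar0 s0.48 px [345, 271, 27, 42] xy 0.4464 0.0630 yaw 0.1 err 2.3
side caddy s0.63 px [267, 321, 75, 62] xy 0.6016 0.2168 yaw 89.9 err 2.7
side lamp_switch_base s0.60 px [310, 179, 24, 24] xy 0.5533 -0.4459 yaw 45.0 err 2.9
side mate_cup s0.84 px [345, 272, 31, 41] xy 0.4469 0.0556 yaw 0.0 err 1.2
side saucer s0.72 px [351, 190, 37, 18] xy 0.4401 -0.3982 yaw 0.0 err 0.8
side board_top s0.83 px [294, 220, 38, 17] xy 0.5933 -0.2164 yaw 0.0 err 0.6
```

```bash
python3 - <<'E'
s=open('h.py').read()
s=s.replace("def f(v):\n","def f(w):\n            v=np.array([x0[0],x0[1],a0])+(w-1)*[.1,.1,1]\n")
s=s.replace("r=least_squares(f,[x0[0],x0[1],a0],x_scale=[.01,.01,.1])","r=least_squares(f,[1.,1.,1.],diff_step=2e-3);r.x=np.array([x0[0],x0[1],a0])+(r.x-1)*[.1,.1,1]")
open('h.py','w').write(s)
E
python3 -m crank '[[0.72,-0.8,0,0],[0.72,-0.8,0,0],[0.72,-0.8,0,0],[0.72,-0.8,0,0],[0.72,-0.8,0,0],[0.72,-0.8,0,0],[0.72,-0.8,0,0],[0.72,-0.8,0,0],[0.72,-0.8,0,0],[0.72,-0.8,0,0],[0,0,0,0],[0,0,0,0]]'
python3 - <<'E'
from h import *
T=["tray0","caddy","lamp_switch_base","board_top"]
find("scene",T,minscore=.45)
find("side",T,minscore=.45)
p,_=find("wrist",["tray0","board_top","jar0"],save="w1")
s,P,th=pose();print(proj(p,[[.349,-.3055,.009],[P[0],P[1],0],[.595,-.218,.008]]).round(), p["tvec"])
R=cv2.Rodrigues(np.array(p["rvec"]))[0];print("cam pos",-R.T@p["tvec"],"fwd",R[2])
E
```

```text
time_s: 2.7
position: [0.3486, -0.3049, 0.2316]
ee_rot: [0.0, 0.983, 0.183, 0.0]
contact_force: [0.8, -1.0, 0.1]
finger_gap: 0.0856
gripper_force: 0.0
scene tray0 s0.92 px [309, 275, 49, 28] xy 0.5746 -0.0140 yaw 79.5 err 0.4
scene tray0 s0.83 px [490, 308, 49, 38] xy 0.5833 0.4009 yaw 64.8 err 0.4
scene tray0 s0.70 px [231, 206, 28, 27] xy 0.3496 -0.3075 yaw 34.6 err 0.1
scene tray0 s0.65 px [488, 276, 44, 28] xy 0.4609 0.3937 yaw 81.8 err 0.5
scene tray0 s0.58 px [308, 302, 43, 41] xy 0.6751 0.0039 yaw -16.5 err 0.9
scene caddy s0.70 px [404, 295, 71, 65] xy 0.5995 0.2118 yaw 79.7 err 0.5
scene lamp_switch_base s0.78 px [152, 232, 34, 35] xy 0.5444 -0.4369 yaw 18.7 err 3.6
scene lamp_switch_base s0.55 px [310, 275, 51, 29] xy 0.5847 -0.0105 yaw 75.7 err 4.0
scene lamp_switch_base s0.45 px [404, 295, 71, 59] xy 0.5971 0.2096 yaw -59.6 err 17.7
scene board_top s0.67 px [225, 264, 34, 30] xy 0.5932 -0.2207 yaw 17.8 err 0.3
side tray0 s0.95 px [333, 397, 44, 48] xy 0.4606 0.3945 yaw 82.3 err 0.9
side tray0 s0.77 px [263, 399, 56, 56] xy 0.5827 0.4026 yaw 69.3 err 0.8
side tray0 s0.73 px [253, 267, 44, 24] xy 0.6752 0.0056 yaw -25.4 err 1.1
side tray0 s0.56 px [380, 208, 38, 18] xy 0.3469 -0.3059 yaw 45.9 err 0.7
side tray0 s0.56 px [295, 264, 37, 26] xy 0.5745 -0.0122 yaw 83.0 err 0.6
side caddy s0.57 px [267, 319, 75, 64] xy 0.6021 0.2104 yaw 5.1 err 0.1
side lamp_switch_base s0.86 px [315, 180, 22, 23] xy 0.5499 -0.4471 yaw 73.6 err 2.6
side board_top s0.70 px [294, 221, 36, 15] xy 0.5928 -0.2194 yaw 37.2 err 1.2
side board_top s0.48 px [336, 241, 20, 33] xy 0.4733 -0.1253 yaw -88.3 err 5.2
wrist tray0 s0.79 px [321, 196, 86, 112] xy 0.3481 -0.3061 yaw 33.7 err 0.4
wrist jar0 s0.89 px [204, 63, 79, 67] xy 0.4215 -0.1810 yaw 7.0 err 0.5
[[ 321.  198.]
 [ 321.  197.]
 [ 328. -127.]] [-0.40913485  0.16253616  0.44980523]
cam pos [ 0.42334666 -0.27719472  0.37426564] fwd [-0.29872268 -0.11299692 -0.94762675]
```

View pics/w1.png

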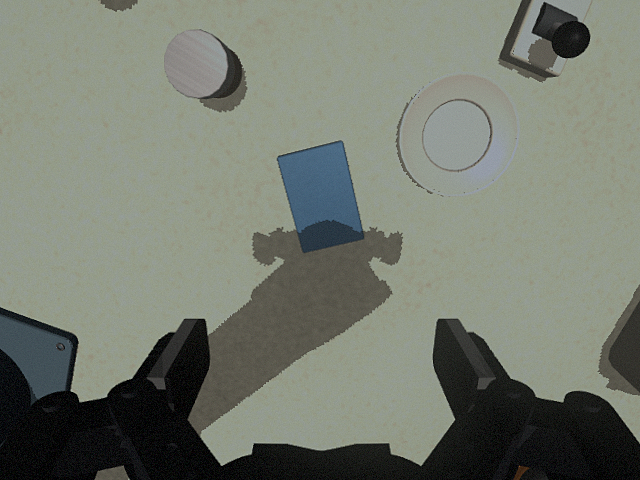

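The wrist view shows the tray at (321,196), the jar at (204,63), the saucer at (460,135) and the switch at (548,35), all where the fit puts them. I'll start with this tray.

```bash
python3 -m crank '[[0,0,0.8,-0.071],[0,0,0.8,-0.071],[0,0,0.8,0],[0,0,0.8,0],[0,0,0.8,0],[0,0,0.8,0],[0,0,0.8,0],[0,0,0.8,0],[-0.02,0.04,0.5,0],[0,0,0,0],[0,0,0,0]]' -0.65
python3 -m crank '[[0,0,0.2,0],[0,0,0.1,0],[0,0,0.1,0],[0,0,0,0],[0,0,0,0]]'
python3 -m crank '[[0,0,0.1,0],[0,0,0,0],[0,0,0,0]]'
python3 - <<'E'
from h import *
plan(.3481,-.3061,0,np.radians(33.7))
find("wrist",["tray0"],save="w2")
E
```

```text
time_s: 4.32
position: [0.3476, -0.3074, 0.024]
ee_rot: [-0.001, 0.957, 0.289, -0.0]
contact_force: [-0.0, -0.6, 0.4]
finger_gap: 0.0702
gripper_force: 0.0
time_s: 4.73
position: [0.348, -0.3077, 0.0125]
ee_rot: [0.0, 0.957, 0.289, 0.0]
contact_force: [0.0, 0.4, -0.8]
finger_gap: 0.0703
gripper_force: 0.0
time_s: 4.98
position: [0.3478, -0.3076, 0.0092]
ee_rot: [-0.0, 0.957, 0.289, -0.0]
contact_force: [-0.4, -0.5, -0.4]
finger_gap: 0.0703
gripper_force: 0.0
t5.0 at [ 0.3478 -0.3076  0.0092] yaw 33.6 q7 -0.50 | turn total -0.001 (rows@.075 0.0) then shift total [ 0.04 -0.04  0.31]
wrist tray0 s0.72 px [320, 302, 160, 215] xy 0.3479 -0.3064 yaw 34.3 err 1.5
wrist tray0 s0.33 px [106, 15, 149, 30] xy 0.3734 -0.1712 yaw -47.6 err 213.2
```

View pics/w2.png

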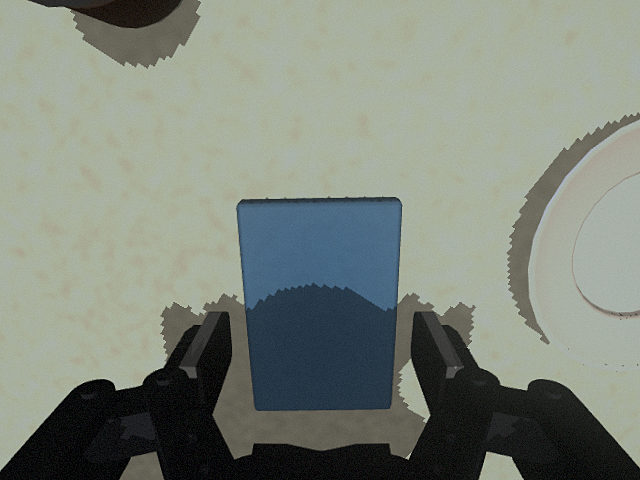

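The tray sits square between the fingers, at (320,305). I'll lower until the tips touch.

```bash

python3 -m crank '[[0,0,0.1,0],[0,0,0.1,0],[0,0,0,0],[0,0,0,0]]' | sed -n 2,4p
python3 -m crank '[[0,0,0.08,0],[0,0,0,0],[0,0,0,0]]'| sed -n 2,4p
python3 -m crank '[[0,0,0.07,0],[0,0,0,0],[0,0,0,0]]'| sed -n 2,4p
```

```text
position: [0.3477, -0.3075, 0.003]
ee_rot: [-0.0, 0.957, 0.289, -0.0]
contact_force: [0.9, 0.8, 0.1]
position: [0.3478, -0.3076, 0.0008]
ee_rot: [-0.0, 0.957, 0.289, -0.0]
contact_force: [-0.1, 0.3, 0.4]
position: [0.3478, -0.3076, -0.0013]
ee_rot: [-0.0, 0.957, 0.289, -0.0]
contact_force: [0.4, -0.9, 0.2]
```

```bash

python3 -m crank '[[0,0,0.07,0],[0,0,0,0],[0,0,0,0]]' | sed -n 2,4p
python3 -m crank '[[0,0,0,0],[0,0,0,0],[0,0,0,0],[0,0,0,0],[0,0,0,0],[0,0,0,0]]' 0.5
```

```text
position: [0.3478, -0.3076, -0.0034]
ee_rot: [-0.0, 0.957, 0.289, -0.0]
contact_force: [-0.7, -0.0, 1.1]
time_s: 6.67
position: [0.3478, -0.3076, -0.0029]
ee_rot: [-0.0, 0.957, 0.289, -0.0]
contact_force: [-1.4, 0.4, 7.4]
finger_gap: 0.0599
gripper_force: 63.0
```

```bash

python3 -m crank '[[0,0,-0.3,0],[0,0,-0.8,0],[0,0,-0.8,0.06],[0,0,-0.8,0.06],[0,0,-0.8,0.056],[0.9,-0.04,-0.8,0],[0.9,-0.04,-0.8,0],[0.9,-0.04,-0.8,0],[0.9,-0.04,-0.8,0],[0.9,-0.04,0,0],[0.9,-0.04,0,0],[0.9,-0.04,0,0],[0.7,-0.01,0,0],[0,0,0,0],[0,0,0,0]]'
python3 - <<'E'
from h import *
find("wrist",["board_top","tray0","jar0","lamp_switch_base"],save="w3")
E
```

```text
time_s: 7.92
position: [0.5456, -0.2341, 0.1976]
ee_rot: [-0.0, 0.988, 0.156, -0.0]
contact_force: [-0.0, -0.4, -1.4]
finger_gap: 0.0596
gripper_force: 66.0
wrist board_top s0.65 px [325, 138, 98, 133] xy 0.5971 -0.2183 yaw 11.6 err 4.4
wrist tray0 s0.84 px [66, 18, 73, 30] xy 0.6272 0.0101 yaw -68.9 err 78.6
wrist tray0 s0.75 px [79, 90, 134, 120] xy 0.5764 -0.0117 yaw 80.1 err 0.9
wrist tray0 s0.56 px [320, 316, 178, 227] xy 0.4470 -0.2648 yaw 18.7 err 61.8
wrist tray0 s0.34 px [106, 245, 84, 77] xy 0.4507 -0.0525 yaw -38.5 err 11.3
wrist jar0 s0.93 px [103, 244, 89, 78] xy 0.4726 -0.0710 yaw -75.7 err 1.1
wrist jar0 s0.72 px [209, 321, 56, 64] xy 0.4362 -0.1692 yaw -81.3 err 17.9
wrist lamp_switch_base s0.94 px [532, 275, 84, 100] xy 0.5513 -0.4346 yaw 32.4 err 3.8
```

View pics/w3.png

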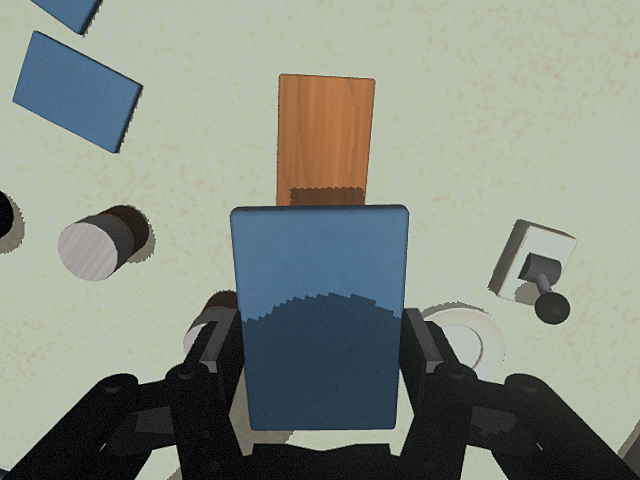

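```bash

python3 -m crank '[[-0.8,0,0,0],[-0.8,0,0,0],[-0.8,0,0,0],[0,0,0,0],[0,0,0,0]]' |sed -n 2p
python3 - <<'E'
from h import *
for i in(0,1):p,o=find("wrist",["board_top"],save="w4")
rs=robot.outline_of(p,"board_top")
c=max(cv2.findContours(rs[0]["region"].astype(np.uint8),0,2)[0],key=len)[:,0]
X=toplane(p,c,.008)[:,:2].astype(np.float32);r=cv2.minAreaRect(X);print(r)
plan(.595,-.219,.1,np.radians(12))
E
```

```text
position: [0.475, -0.2584, 0.198]
wrist board_top s0.87 px [323, 62, 104, 123] xy 0.5837 -0.2218 yaw -11.6 err 13.5
wrist board_top s0.59 px [323, 64, 104, 128] xy 0.5855 -0.2215 yaw -6.7 err 12.0
((0.5872644782066345, -0.2213154137134552), (0.09398682415485382, 0.07708071172237396), 15.387635231018066)
t8.8 at [ 0.4775 -0.2567  0.1977] yaw 17.9 q7 -0.89 | turn total 0.065 (rows@.075 0.9) then shift total [ 4.09 -0.41  3.26]
```

```bash

python3 -m crank '[[0.6,0,-0.5,0],[0.5,0,-0.5,0],[0,0,0,0],[0,0,0,0],[0,0,0,0]]' |sed -n 2p
python3 - <<'E'
from h import *
for i in(0,1):
    p,o=find("wrist",["board_top"],save="w5")
    rs=robot.outline_of(p,"board_top")
    c=max(cv2.findContours(rs[0]["region"].astype(np.uint8),0,2)[0],key=len)[:,0]
    print(c.min(0),c.max(0))
    X=toplane(p,c,.008)[:,:2].astype(np.float32);r=cv2.minAreaRect(X);print(r)
hsv=cv2.cvtColor(p["pixels"],cv2.COLOR_RGB2HSV);m=cv2.inRange(hsv,(3,90,40),(18,255,255));m[:, :220]=0;m[:,430:]=0;m[260:]=0
m=cv2.morphologyEx(m,cv2.MORPH_OPEN,np.ones((3,3)))
c=max(cv2.findContours(m,0,2)[0],key=cv2.contourArea)[:,0];print("colour",c.min(0),c.max(0))
print(cv2.minAreaRect(toplane(p,c,.008)[:,:2].astype(np.float32)))
plan(.595,-.219,.1,np.radians(12))
E
```

```text
position: [0.5074, -0.247, 0.227]
wrist board_top s0.57 px [324, 93, 95, 138] xy 0.5953 -0.2191 yaw 14.8 err 0.2
[276  25] [371 161]
((0.5949837565422058, -0.21912993490695953), (0.11061102896928787, 0.07772812247276306), 14.74482250213623)
wrist board_top s0.58 px [325, 92, 92, 134] xy 0.5951 -0.2192 yaw 14.7 err 1.0
wrist board_top s0.56 px [112, 188, 83, 64] xy 0.4538 -0.0511 yaw -43.6 err 29.3
[278  26] [370 160]
((0.5949424505233765, -0.22001266479492188), (0.10932425409555435, 0.07693840563297272), 15.268174171447754)
colour [278  25] [370 161]
((0.594948947429657, -0.21928636729717255), (0.10925908386707306, 0.07532663643360138), 14.793071746826172)
t9.6 at [ 0.5075 -0.2473  0.2273] yaw 17.8 q7 -0.93 | turn total 0.064 (rows@.075 0.9) then shift total [ 3.05 -0.32  4.24]
```

View pics/w5.png

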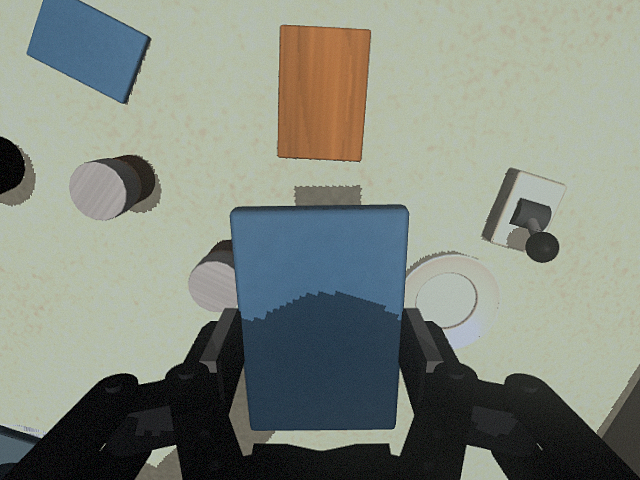

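The full board shows at (324,92), and the fitted size of 110.6 x 77 mm matches the real one. Placing the tray.

```bash
python3 -c "
from h import *
plan(.5942,-.2194,.05,np.radians(14.8))"
```

```text
t9.6 at [ 0.5075 -0.2473  0.2273] yaw 17.8 q7 -0.93 | turn total 0.033 (rows@.075 0.4) then shift total [ 3.03 -0.16  5.91]
```

```bash
python3 -m crank '[[0,0,0.5,0.033],[0.6,-0.03,0.7,0],[0.6,-0.03,0.8,0],[0.6,-0.03,0.9,0],[0.6,-0.03,0.9,0],[0.6,-0.04,0.9,0],[0.03,0,0.9,0],[0,0,0.31,0],[0,0,0,0],[0,0,0,0]]' >/dev/null;  python3 -c "
from h import *
plan(.5942,-.2194,.0065,np.radians(14.8))"
```

```text
t10.4 at [ 0.5941 -0.22    0.0507] yaw 14.8 q7 -1.09 | turn total -0.000 (rows@.075 0.0) then shift total [ 0.01 -0.02  1.47]
```

```bash
python3 -m crank '[[0.01,-0.02,0.5,0],[0,0,0.5,0],[0,0,0.3,0],[0,0,0.1,0],[0,0,0.07,0],[0,0,0,0],[0,0,0,0]]' |sed -n 2,4p
python3 -m crank '[[0,0,0,0],[0,0,0,0],[0,0,0,0],[0,0,0,0]]' -0.65
python3 -m crank '[[0,0,-0.3,0],[0,0,-0.8,0],[-0.2,0,-0.8,0],[-0.5,0,-0.8,0],[-0.6,0,-0.8,0],[-0.5,0,-0.8,0],[0,0,0,0],[0,0,0,0]]' |sed -n 2,4p
python3 - <<'E'
from h import *
p,o=find("wrist",["tray0"],z=.008)
p,o=find("wrist",["tray0"],save="w6")
plan(.5745,-.012,.15,np.radians(80.1))
E
```

```text
position: [0.5952, -0.2187, 0.0066]
ee_rot: [0.0, 0.992, 0.129, 0.0]
contact_force: [0.6, -0.7, -1.0]
time_s: 11.3
position: [0.5952, -0.2187, 0.0067]
ee_rot: [0.0, 0.992, 0.129, 0.0]
contact_force: [-1.2, -0.9, -0.0]
finger_gap: 0.0702
gripper_force: 0.0
position: [0.5432, -0.2334, 0.1375]
ee_rot: [0.001, 0.992, 0.128, 0.002]
contact_force: [-0.1, 0.3, -0.2]
wrist tray0 s0.78 px [320, 150, 97, 155] xy 0.5959 -0.2179 yaw 15.6 err 0.4
wrist tray0 s0.68 px [50, 109, 98, 129] xy 0.5728 -0.0308 yaw -43.8 err 24.7
wrist tray0 s0.74 px [321, 146, 99, 149] xy 0.5954 -0.2179 yaw 15.5 err 2.0
wrist tray0 s0.64 px [22, 17, 43, 34] xy 0.6222 0.0489 yaw -81.8 err 145.4
wrist tray0 s0.56 px [52, 108, 103, 128] xy 0.5718 -0.0251 yaw -43.9 err 22.6
t12.2 at [ 0.5427 -0.2316  0.1344] yaw 14.9 q7 -1.04 | turn total -0.725 (rows@.075 9.7) then shift total [ 7.39 -0.21 -0.52]
```

```bash
python3 -m crank '[[0,0,0,-0.0725],[0,0,0,-0.0725],[0,0,0,-0.0725],[0,0,0,-0.0725],[0,0,0,-0.0725],[0,0,0,-0.0725],[0,0,0,-0.0725],[0,0,0,-0.0725],[0,0,0,-0.0725],[0,0,-0.5,-0.0725],[0.9,-0.02,0,0],[0.9,-0.02,0,0],[0.9,-0.02,0,0],[0.9,-0.02,0,0],[0.9,-0.02,0,0],[0.9,-0.02,0,0],[0.9,-0.02,0,0],[0.9,-0.07,0,0],[0,0,0,0],[0,0,0,0]]' |sed -n 2,4p
python3 - <<'E'
from h import *
p,o=find("wrist",["tray0"])
find("wrist",["tray0"])
b=min(o,key=lambda v:v[3]);plan(b[0],b[1],-.0027,b[2])
E
```

```text
position: [0.5736, -0.0157, 0.1494]
ee_rot: [-0.001, 0.764, 0.645, -0.0]
contact_force: [0.6, -0.8, -0.8]
wrist tray0 s0.78 px [327, 215, 88, 130] xy 0.5760 -0.0123 yaw 79.1 err 0.3
wrist tray0 s0.73 px [377, 425, 106, 71] xy 0.5966 -0.2170 yaw 11.7 err 9.2
wrist tray0 s0.56 px [458, 174, 147, 104] xy 0.6764 0.0048 yaw -19.8 err 1.3
wrist tray0 s0.98 px [458, 168, 150, 105] xy 0.6764 0.0046 yaw -20.3 err 1.3
wrist tray0 s0.76 px [377, 420, 108, 72] xy 0.5950 -0.2190 yaw 11.4 err 9.2
wrist tray0 s0.60 px [328, 212, 89, 124] xy 0.5758 -0.0125 yaw 78.2 err 1.2
t14.0 at [ 0.5735 -0.02    0.1497] yaw 80.0 q7 -0.45 | turn total 0.010 (rows@.075 0.1) then shift total [0.27 0.03 5.08]
```

```bash
python3 -m crank '[[0,0,0,0.074],[0,0,0,0.074],[0,0,0,0.074],[0,0,0,0.074],[0,0,0,0.074],[0,0,0,0.074],[0,0,0,0.074],[0,0,0,0.074],[0,0,0,0.074],[0,0,0,0.074],[0,0,0,0.074],[0,0,0,0.074],[0,0,0,0.074],[0,0,0,0.074],[0,0,0,0.074]]' |sed -n 2,4p
python3 -m crank '[[0.73,-0.48,0,0],[0.73,-0.48,0,0],[0.73,-0.48,0,0],[0.73,-0.48,0,0],[0,0,0,0],[0,0,0,0],[0,0,0,0]]' |sed -n 2,4p
python3 - <<'E'
from h import *
p,o=find("wrist",["tray0"])
b=min(o,key=lambda v:v[3]+100*np.hypot(v[0]-.676,v[1]-.005));plan(b[0],b[1],-.0027,b[2])
E
```

```text
position: [0.5736, -0.0198, 0.1502]
ee_rot: [0.0, 0.984, -0.176, -0.0]
contact_force: [-0.0, 0.1, 0.5]
position: [0.6747, 0.0046, 0.1497]
ee_rot: [0.0, 0.985, -0.173, -0.001]
contact_force: [0.4, -0.4, -1.2]
wrist tray0 s0.75 px [14, 438, 28, 48] xy 0.5644 0.3844 yaw -61.1 err 36.1
wrist tray0 s0.73 px [604, 218, 71, 145] xy 0.5954 -0.2125 yaw 4.7 err 11.6
wrist tray0 s0.57 px [379, 322, 123, 86] xy 0.5784 -0.0068 yaw -81.1 err 4.7
wrist tray0 s0.56 px [318, 215, 90, 125] xy 0.6764 0.0048 yaw -19.5 err 0.8
t16.0 at [0.6746 0.0047 0.1501] yaw -19.9 q7 -1.98 | turn total -0.005 (rows@.075 0.1) then shift total [ 0.06 -0.02  5.09]
```

```bash
python3 -m crank '[[0.06,-0.02,0.7,-0.005],[0,0,0.9,0],[0,0,0.9,0],[0,0,0.9,0],[0,0,0.9,0],[0,0,0.5,0],[0,0,0.19,0],[0,0,0.1,0],[0,0,0,0],[0,0,0,0]]' |sed -n 2,4p
python3 -m crank '[[0,0,0,0],[0,0,0,0],[0,0,0,0],[0,0,0,0],[0,0,0,0],[0,0,0,0]]' 0.5
python3 -m crank '[[0,0,-0.3,0],[0,0,-0.6,-0.0635],[0,0,-0.8,-0.0635],[0,0,-0.8,-0.0635],[0,0,-0.8,-0.0635],[0,0,-0.8,-0.0635],[0,0,0,-0.0635],[-0.56,0.82,0,0],[-0.56,0.82,0,0],[-0.56,0.82,0,0],[-0.56,0.82,0,0],[-0.56,0.82,0,0],[-0.56,0.82,0,0],[-0.56,0.82,0,0],[-0.56,0.82,0,0],[0,0,0,0],[0,0,0,0],[0,0,0,0]]' 
python3 - <<'E'
from h import *
plan(.595,-.2192,.016,np.radians(14.8))
E
```

```text
position: [0.6787, 0.0058, -0.0008]
ee_rot: [-0.0, 0.986, -0.168, 0.001]
contact_force: [-0.2, 0.2, 0.3]
time_s: 17.3
position: [0.679, 0.0058, 0.0]
ee_rot: [-0.0, 0.986, -0.168, 0.001]
contact_force: [-1.1, -0.3, 6.9]
finger_gap: 0.0593
gripper_force: 63.4
time_s: 18.8
position: [0.5988, -0.2184, 0.1215]
ee_rot: [-0.0, 0.992, 0.13, 0.001]
contact_force: [-0.2, -0.6, -0.7]
finger_gap: 0.0594
gripper_force: 64.7
t18.8 at [ 0.5988 -0.2184  0.1215] yaw 14.9 q7 -1.12 | turn total 0.001 (rows@.075 0.0) then shift total [-0.13 -0.01  3.52]
```

```bash
python3 -m crank '[[-0.06,0,0.7,0],[0,0,0.8,0],[0,0,0.8,0],[0,0,0.6,0],[0,0,0.3,0],[0,0,0.15,0],[0,0,0,0],[0,0,0,0],[0,0,0,0]]' |sed -n 2,4p
python3 - <<'E'
from h import *
plan(.597,-.2187,.017,np.radians(14.8))
E
```

```text
position: [0.5977, -0.2194, 0.0214]
ee_rot: [0.0, 0.992, 0.13, 0.001]
contact_force: [0.3, 0.3, -1.2]
t19.6 at [ 0.5977 -0.2194  0.0214] yaw 14.9 q7 -1.14 | turn total 0.001 (rows@.075 0.0) then shift total [-0.02 -0.03  0.15]
```

```bash
python3 -m crank '[[-0.02,-0.03,0.08,0],[0,0,0.06,0],[0,0,0,0],[0,0,0,0],[0,0,0,0]]' |sed -n 2,4p
python3 -m crank '[[0,0,0,0],[0,0,0,0],[0,0,0,0],[0,0,0,0]]' -0.65 |sed -n 2,4p
python3 -m crank '[[0,0,-0.3,0],[0,0,-0.8,0],[-0.2,0,-0.8,0],[-0.5,0,-0.8,0],[-0.6,0,-0.8,0],[-0.5,0,-0.6,0],[0,0,0,0],[0,0,0,0],[0,0,0,0]]' |sed -n 2,4p
python3 - <<'E'
from h import *
p,o=find("wrist",["tray0"],z=.017,save="w7")
plan(.5758,-.0123,.15,np.radians(79))
E
```

```text
position: [0.5964, -0.2187, 0.0171]
ee_rot: [0.0, 0.992, 0.13, 0.001]
contact_force: [-2.0, -0.5, 7.0]
position: [0.5957, -0.2187, 0.0158]
ee_rot: [0.0, 0.992, 0.13, -0.0]
contact_force: [-0.1, 0.1, 0.5]
position: [0.5439, -0.2321, 0.1387]
ee_rot: [-0.0, 0.992, 0.13, 0.0]
contact_force: [0.3, 0.6, -0.3]
wrist tray0 s0.89 px [321, 153, 104, 154] xy 0.5946 -0.2186 yaw 15.2 err 0.3
wrist tray0 s0.56 px [54, 109, 106, 127] xy 0.5744 -0.0349 yaw -46.5 err 26.3
t21.1 at [ 0.5437 -0.2316  0.1379] yaw 15.0 q7 -1.07 | turn total -0.711 (rows@.075 9.5) then shift total [ 7.38 -0.35 -0.4 ]
```

View pics/w7.png

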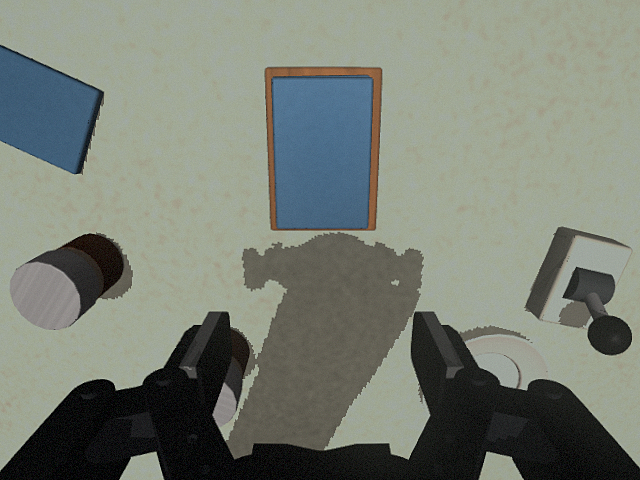

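The pile at (323,152) sits squarely inside the board's border. On to the third tray.

```bash
python3 -m crank '[[0,0,0,-0.071],[0,0,0,-0.071],[0,0,0,-0.071],[0,0,0,-0.071],[0,0,0,-0.071],[0,0,0,-0.071],[0,0,0,-0.071],[0,0,0,-0.071],[0,0,0,-0.071],[0,0,-0.4,-0.071],[0.92,-0.04,0,0],[0.92,-0.04,0,0],[0.92,-0.04,0,0],[0.92,-0.04,0,0],[0.92,-0.04,0,0],[0.92,-0.04,0,0],[0.92,-0.04,0,0],[0.92,-0.07,0,0]]' |sed -n 2,4p
python3 -m crank '[[0,0,0,0],[0,0,0,0],[0,0,0,0]]' |sed -n 2p
python3 - <<'E'
from h import *
p,o=find("wrist",["tray0"])
b=min(o,key=lambda v:v[3]+100*np.hypot(v[0]-.5758,v[1]+.012));plan(b[0],b[1],-.0015,b[2])
E
```

```text
position: [0.5762, -0.0118, 0.1499]
ee_rot: [-0.001, 0.772, 0.635, -0.0]
contact_force: [-0.2, -0.6, 0.8]
position: [0.5759, -0.0141, 0.15]
wrist tray0 s0.66 px [375, 410, 96, 44] xy 0.5884 -0.2003 yaw 12.9 err 21.6
wrist tray0 s0.62 px [324, 218, 84, 125] xy 0.5758 -0.0123 yaw 79.0 err 0.5
t23.0 at [ 0.5759 -0.0153  0.1503] yaw 78.7 q7 -0.50 | turn total -0.003 (rows@.075 0.0) then shift total [ 0.1  -0.02  5.06]
```

```bash
python3 -m crank '[[0.05,-0.01,0.7,0],[0.05,-0.01,0.9,0],[0,0,0.9,0],[0,0,0.9,0],[0,0,0.9,0],[0,0,0.5,0],[0,0,0.16,0],[0,0,0.1,0],[0,0,0,0],[0,0,0,0],[0,0,0,0]]' |sed -n 2,4p
python3 -m crank '[[0,0,0,0],[0,0,0,0],[0,0,0,0],[0,0,0,0],[0,0,0,0],[0,0,0,0]]' 0.5
python3 -m crank '[[0,0,-0.3,0],[0,0,-0.6,0.0713],[0,0,-0.8,0.0713],[0,0,-0.8,0.0713],[0,0,-0.8,0.0713],[0,0,-0.8,0.0713],[0,0,0,0.0713],[0,0,0,0.0713],[0,0,0,0.0713],[0,0,0,0.0713],[0,0,0,0.0713],[-0.14,0.85,0,0],[-0.14,0.85,0,0],[-0.14,0.85,0,0],[-0.14,0.85,0,0],[-0.14,0.85,0,0],[-0.14,0.85,0,0],[-0.14,0.85,0,0],[-0.14,0.85,0,0]]' |sed -n 2,6p
python3 -m crank '[[0,0,0.7,0],[0,0,0.6,0],[0,0,0.6,0],[0,0,0.4,0],[0,0,0,0],[0,0,0,0],[0,0,0,0]]' |sed -n 2p
python3 - <<'E'
from h import *
plan(.595,-.2192,.0265,np.radians(14.8))
E
```

```text
position: [0.5771, -0.011, 0.0003]
ee_rot: [0.001, 0.773, 0.635, 0.001]
contact_force: [-0.0, 0.6, 0.2]
time_s: 24.42
position: [0.577, -0.0109, 0.0009]
ee_rot: [0.001, 0.773, 0.635, 0.001]
contact_force: [-2.5, -0.8, 11.3]
finger_gap: 0.0597
gripper_force: 61.7
position: [0.5951, -0.2177, 0.1228]
ee_rot: [-0.0, 0.992, 0.127, 0.0]
contact_force: [0.7, -0.5, -1.8]
finger_gap: 0.0591
gripper_force: 64.7
position: [0.596, -0.2167, 0.0543]
t26.6 at [ 0.596  -0.2167  0.0543] yaw 14.6 q7 -1.13 | turn total -0.002 (rows@.075 0.0) then shift total [-0.05  0.07  0.93]
```

```bash
python3 -m crank '[[0,0.07,0.5,-0.002],[0,0,0.25,0],[0,0,0.1,0],[0,0,0.05,0],[0,0,0,0],[0,0,0,0],[0,0,0,0]]' |sed -n 2,4p
python3 -m crank '[[0,0,0,0],[0,0,0,0],[0,0,0,0],[0,0,0,0]]' -0.65 |sed -n 2,4p
python3 -m crank '[[0,0,-0.3,0],[0,0,-0.8,0],[-0.2,0,-0.8,0],[-0.5,0,-0.8,0],[-0.6,0,-0.8,0],[-0.5,0,-0.6,0],[0,0,0,0],[0,0,0,0],[0,0,0,0]]' |sed -n 2,4p
python3 - <<'E'
from h import *
p,o=find("wrist",["tray0"],z=.026,save="w8")
plan(.583,.4015,.17,np.radians(67))
E
```

```text
position: [0.595, -0.2188, 0.027]
ee_rot: [-0.0, 0.992, 0.129, -0.001]
contact_force: [-5.7, 1.5, 12.8]
position: [0.5957, -0.2187, 0.0258]
ee_rot: [-0.0, 0.992, 0.129, -0.0]
contact_force: [-0.4, -0.2, -0.8]
position: [0.5438, -0.2321, 0.1489]
ee_rot: [-0.0, 0.992, 0.129, 0.0]
contact_force: [-0.3, 0.5, -0.2]
wrist tray0 s0.81 px [321, 155, 106, 155] xy 0.5928 -0.2188 yaw 14.9 err 0.7
wrist tray0 s0.59 px [321, 79, 72, 1] xy 0.6314 -0.2194 yaw -79.8 err 100.3
wrist tray0 s0.57 px [350, 77, 36, 3] xy 0.5706 -0.2531 yaw 61.5 err 272.4
t28.4 at [ 0.5436 -0.2316  0.1481] yaw 14.9 q7 -1.06 | turn total -0.579 (rows@.075 7.7) then shift total [19.94 -7.04 -0.73]
```

```bash
python3 -m crank '[[0,0,0,-0.0724],[0,0,0,-0.0724],[0,0,0,-0.0724],[0,0,0,-0.0724],[0,0,0,-0.0724],[0,0,0,-0.0724],[0,0,0,-0.0724],[0,0,-0.7,-0.0724]]' |sed -n 2p
python3 -m crank '[[0.99,-0.352,0,0],[0.99,-0.352,0,0],[0.99,-0.352,0,0],[0.99,-0.352,0,0],[0.99,-0.352,0,0],[0.99,-0.352,0,0],[0.99,-0.352,0,0],[0.99,-0.352,0,0],[0.99,-0.352,0,0],[0.99,-0.352,0,0],[0.99,-0.352,0,0],[0.99,-0.352,0,0]]' |sed -n 2p
python3 -m crank '[[0.99,-0.352,0,0],[0.99,-0.352,0,0],[0.99,-0.352,0,0],[0.99,-0.352,0,0],[0.99,-0.352,0,0],[0.99,-0.352,0,0],[0.99,-0.352,0,0],[0.7,-0.25,0,0],[0.3,-0.1,0,0],[0,0,0,0],[0,0,0,0],[0,0,0,0]]' |sed -n 2,4p
python3 - <<'E'
from h import *
p,o=find("wrist",["tray0"])
find("wrist",["tray0"],save="w9")
b=min(o,key=lambda v:v[3]+100*np.hypot(v[0]-.583,v[1]-.4015));plan(b[0],b[1],-.001,b[2])
E
```

```text
position: [0.541, -0.231, 0.1656]
position: [0.566, 0.1472, 0.169]
position: [0.5827, 0.3945, 0.1695]
ee_rot: [0.001, 0.835, 0.551, -0.001]
contact_force: [-0.5, -0.7, 0.4]
wrist tray0 s0.72 px [318, 205, 85, 119] xy 0.5831 0.4020 yaw 67.0 err 0.5
wrist tray0 s0.67 px [188, 268, 112, 118] xy 0.4608 0.3955 yaw 83.5 err 1.9
wrist tray0 s0.88 px [187, 268, 112, 120] xy 0.4607 0.3958 yaw 81.7 err 1.9
wrist tray0 s0.88 px [318, 205, 82, 121] xy 0.5832 0.4021 yaw 66.9 err 0.1
t31.2 at [0.5826 0.3954 0.1702] yaw 66.8 q7 -1.28 | turn total -0.001 (rows@.075 0.0) then shift total [ 0.21 -0.07  5.71]
```

```bash
python3 -m crank '[[0.1,-0.035,0.7,0],[0.11,-0.035,0.9,0],[0,0,0.9,0],[0,0,0.9,0],[0,0,0.9,0],[0,0,0.8,0],[0,0,0.3,0],[0,0,0.16,0],[0,0,0.1,0],[0,0,0,0],[0,0,0,0],[0,0,0,0]]' |sed -n 2,4p
python3 -m crank '[[0,0,0,0],[0,0,0,0],[0,0,0,0],[0,0,0,0],[0,0,0,0],[0,0,0,0]]' 0.5
python3 -m crank '[[0,0,-0.3,0],[0,0,-0.6,0.0724],[0,0,-0.8,0.0724],[0,0,-0.8,0.0724],[0,0,-0.8,0.0724],[0,0,-0.8,0.0724],[0,0,-0.3,0.0724],[0,0,0,0.0724],[0,0,0,0.0724]]' |sed -n 2,6p
python3 -m crank '[[-0.234,0.958,0,0],[-0.234,0.958,0,0],[-0.234,0.958,0,0],[-0.234,0.958,0,0],[-0.234,0.958,0,0],[-0.234,0.958,0,0],[-0.234,0.958,0,0],[-0.234,0.958,0,0],[-0.234,0.958,0,0],[-0.234,0.958,0,0],[-0.234,0.958,0,0],[-0.234,0.958,0,0]]' |sed -n 2p
python3 -m crank '[[-0.234,0.958,0,0],[-0.234,0.958,0,0],[-0.234,0.958,0,0],[-0.234,0.958,0,0],[-0.234,0.958,0,0],[-0.234,0.958,0,0],[-0.234,0.958,0,0],[-0.234,0.958,0,0],[-0.234,0.958,0,0],[0,0,0.7,0],[0,0,0.7,0],[0,0,0.5,0],[0,0,0,0],[0,0,0,0],[0,0,0,0]]' |sed -n 2p
python3 - <<'E'
from h import *
plan(.595,-.2192,.0362,np.radians(14.8))
E
```

```text
position: [0.5834, 0.4043, 0.0019]
ee_rot: [-0.0, 0.834, 0.551, 0.001]
contact_force: [0.0, -0.5, -0.3]
time_s: 32.72
position: [0.5834, 0.4042, 0.0026]
ee_rot: [0.0, 0.834, 0.551, 0.001]
contact_force: [-2.7, -1.9, 10.5]
finger_gap: 0.058
gripper_force: 61.9
position: [0.5829, 0.4042, 0.1343]
ee_rot: [-0.001, 0.992, 0.126, 0.001]
contact_force: [-0.3, -0.1, -1.0]
finger_gap: 0.0579
gripper_force: 64.2
position: [0.5891, 0.0475, 0.133]
position: [0.5952, -0.2176, 0.0766]
t35.7 at [ 0.5952 -0.2176  0.0766] yaw 14.8 q7 -1.14 | turn total 0.000 (rows@.075 0.0) then shift total [-0.02  0.05  1.35]
```

```bash
python3 -m crank '[[0.04,0.05,0.6,0],[0,0,0.4,0],[0,0,0.2,0],[0,0,0.08,0],[0,0,0.04,0],[0,0,0,0],[0,0,0,0],[0,0,0,0]]' |sed -n 2,4p
python3 -m crank '[[0,0,0,0],[0,0,0,0],[0,0,0,0],[0,0,0,0]]' -0.65 |sed -n 2,4p
python3 -m crank '[[0,0,-0.3,0],[0,0,-0.8,0],[-0.2,0,-0.8,0],[-0.5,0,-0.8,0],[-0.6,0,-0.8,0],[-0.5,0,-0.6,0],[0,0,0,0],[0,0,0,0],[0,0,0,0]]' |sed -n 2,4p
python3 - <<'E'
from h import *
p,o=find("wrist",["tray0"],z=.035,save="w10")
plan(.4607,.3957,.17,np.radians(82))
E
```

```text
position: [0.5955, -0.2185, 0.0376]
ee_rot: [-0.0, 0.992, 0.129, -0.001]
contact_force: [-7.1, 2.2, 13.1]
position: [0.596, -0.2187, 0.0358]
ee_rot: [0.0, 0.992, 0.129, 0.0]
contact_force: [0.3, -0.2, 0.9]
position: [0.544, -0.232, 0.1585]
ee_rot: [-0.0, 0.992, 0.129, 0.0]
contact_force: [0.4, 0.0, -0.3]
wrist tray0 s0.80 px [322, 155, 103, 156] xy 0.5929 -0.2186 yaw 14.6 err 0.3
wrist tray0 s0.51 px [358, 76, 14, 5] xy 0.3710 -0.3418 yaw 27.5 err 474.7
wrist tray0 s0.45 px [563, 280, 99, 117] xy 0.5546 -0.4186 yaw 51.9 err 10.3
t37.6 at [ 0.5438 -0.2316  0.1577] yaw 14.9 q7 -1.07 | turn total -0.746 (rows@.075 9.9) then shift total [20.32 -5.65 -0.41]
```

```bash
python3 -m crank '[[0,0,0,-0.0746],[0,0,0,-0.0746],[0,0,0,-0.0746],[0,0,0,-0.0746],[0,0,0,-0.0746],[0,0,0,-0.0746],[0,0,0,-0.0746],[0,0,0,-0.0746],[0,0,0,-0.0746],[0,0,-0.4,-0.0746]]' |sed -n 2p
python3 -m crank '[[0.968,-0.269,0,0],[0.968,-0.269,0,0],[0.968,-0.269,0,0],[0.968,-0.269,0,0],[0.968,-0.269,0,0],[0.968,-0.269,0,0],[0.968,-0.269,0,0],[0.968,-0.269,0,0],[0.968,-0.269,0,0],[0.968,-0.269,0,0],[0.968,-0.269,0,0],[0.968,-0.269,0,0]]' |sed -n 2p
python3 -m crank '[[0.968,-0.269,0,0],[0.968,-0.269,0,0],[0.968,-0.269,0,0],[0.968,-0.269,0,0],[0.968,-0.269,0,0],[0.968,-0.269,0,0],[0.968,-0.269,0,0],[0.968,-0.269,0,0],[0.968,-0.269,0,0],[0,0,0,0],[0,0,0,0],[0,0,0,0]]' |sed -n 2,4p
python3 - <<'E'
from h import *
p,o=find("wrist",["tray0"])
find("wrist",["tray0"])
b=min(o,key=lambda v:v[3]+100*np.hypot(v[0]-.461,v[1]-.3957));plan(b[0],b[1],0,b[2])
E
```

```text
position: [0.5422, -0.2313, 0.1677]
position: [0.4959, 0.1281, 0.1699]
position: [0.4609, 0.3946, 0.1696]
ee_rot: [0.0, 0.755, 0.656, -0.001]
contact_force: [0.4, -1.2, -1.0]
wrist tray0 s0.96 px [322, 212, 84, 120] xy 0.4608 0.3946 yaw 83.5 err 1.5
wrist tray0 s0.68 px [314, 429, 46, 42] xy 0.4216 0.1700 yaw 81.5 err 32.5Traceback (most recent call last):
  File "<stdin>", line 4, in <module>
ValueError: min() iterable argument is empty
```

```bash
python3 -m crank '[[0,0,0.7,-0.003],[0,0,0.9,0],[0,0,0.9,0],[0,0,0.9,0],[0,0,0.9,0],[0,0,0.8,0],[0,0,0.3,0],[0,0,0.16,0],[0,0,0.1,0],[0,0,0,0],[0,0,0,0],[0,0,0,0]]' |sed -n 2,4p
python3 -m crank '[[0,0,0,0],[0,0,0,0],[0,0,0,0],[0,0,0,0],[0,0,0,0],[0,0,0,0]]' 0.5
python3 -m crank '[[0,0,-0.3,0],[0,0,-0.6,0.0746],[0,0,-0.8,0.0746],[0,0,-0.8,0.0746],[0,0,-0.8,0.0746],[0,0,-0.8,0.0746],[0,0,-0.5,0.0746],[0,0,0,0.0746],[0,0,0,0.0746],[0,0,0,0.0746],[0,0,0,0.0746]]' |sed -n 2,6p
python3 -m crank '[[-0.041,0.951,0,0],[-0.041,0.951,0,0],[-0.041,0.951,0,0],[-0.041,0.951,0,0],[-0.041,0.951,0,0],[-0.041,0.951,0,0],[-0.041,0.951,0,0],[-0.041,0.951,0,0],[-0.041,0.951,0,0],[-0.041,0.951,0,0],[-0.041,0.951,0,0],[-0.041,0.951,0,0]]' |sed -n 2p
python3 -m crank '[[-0.041,0.951,0,0],[-0.041,0.951,0,0],[-0.041,0.951,0,0],[-0.041,0.951,0,0],[-0.041,0.951,0,0],[-0.041,0.951,0,0],[-0.041,0.951,0,0],[-0.041,0.951,0,0],[-0.041,0.951,0,0],[-0.041,0.951,0,0],[0,0,0.7,0],[0,0,0.6,0],[0,0,0.5,0],[0,0,0,0],[0,0,0,0],[0,0,0,0]]' |sed -n 2p
python3 - <<'E'
from h import *
plan(.596,-.219,.0465,np.radians(14.8))
E
```

```text
position: [0.462, 0.3957, 0.0022]
ee_rot: [-0.0, 0.753, 0.657, 0.001]
contact_force: [-0.1, 0.0, 0.7]
time_s: 42.1
position: [0.4618, 0.3956, 0.0029]
ee_rot: [0.0, 0.753, 0.658, 0.001]
contact_force: [-2.4, -1.9, 11.8]
finger_gap: 0.0582
gripper_force: 61.3
position: [0.461, 0.3951, 0.1397]
ee_rot: [-0.0, 0.992, 0.128, 0.0]
contact_force: [0.3, 0.3, -1.6]
finger_gap: 0.0574
gripper_force: 64.0
position: [0.5361, 0.0595, 0.1395]
position: [0.5992, -0.218, 0.0862]
t45.4 at [ 0.5992 -0.218   0.0862] yaw 15.1 q7 -1.13 | turn total 0.003 (rows@.075 0.0) then shift total [-0.11  0.01  1.32]
```

```bash
python3 -m crank '[[-0.06,0.01,0.6,0.003],[0,0,0.4,0],[0,0,0.2,0],[0,0,0.08,0],[0,0,0.03,0],[0,0,0,0],[0,0,0,0],[0,0,0,0]]' |sed -n 2,4p
python3 -m crank '[[0,0,0,0],[0,0,0,0],[0,0,0,0],[0,0,0,0]]' -0.65 |sed -n 2,4p
python3 -m crank '[[0,0,-0.3,0],[0,0,-0.8,0],[-0.2,0,-0.8,0],[-0.5,0,-0.8,0],[-0.6,0,-0.8,0],[-0.5,0,-0.6,0],[0,0,0,0],[0,0,0,0],[0,0,0,0]]' |sed -n 2,4p
python3 - <<'E'
from h import *
p,o=find("wrist",["tray0"],z=.044,save="w11")
p,o=find("wrist",["jar0"])
for c in("scene","side"):find(c,["jar0","caddy","tray0"],minscore=.4)
plan(.42,-.181,.15,np.radians(20))
E
```

```text
position: [0.5963, -0.2186, 0.0471]
ee_rot: [-0.0, 0.992, 0.129, -0.001]
contact_force: [-5.5, 1.0, 9.8]
position: [0.597, -0.2188, 0.0457]
ee_rot: [0.0, 0.992, 0.129, 0.0]
contact_force: [-0.2, 0.4, -1.6]
position: [0.5449, -0.2321, 0.1684]
ee_rot: [-0.0, 0.992, 0.129, 0.0]
contact_force: [-0.0, 0.8, 0.4]
wrist tray0 s0.72 px [320, 153, 105, 152] xy 0.5946 -0.2186 yaw 14.7 err 0.2
wrist jar0 s0.85 px [93, 269, 99, 87] xy 0.4727 -0.0712 yaw 75.9 err 1.1
wrist jar0 s0.71 px [236, 354, 41, 93] xy 0.4282 -0.1942 yaw -74.1 err 15.0
scene jar0 s0.85 px [264, 219, 19, 31] xy 0.4238 -0.1799 yaw -11.8 err 0.4
scene jar0 s0.66 px [405, 242, 21, 28] xy 0.4248 0.1870 yaw 22.4 err 0.8
scene jar0 s0.63 px [224, 265, 35, 32] xy 0.6550 -0.1867 yaw 76.9 err 9.0
scene jar0 s0.55 px [300, 234, 21, 31] xy 0.4726 -0.0721 yaw 0.9 err 0.7
scene caddy s0.74 px [406, 294, 72, 63] xy 0.6001 0.2109 yaw -8.5 err 0.5
scene tray0 s0.68 px [224, 250, 28, 28] xy 0.5435 -0.2443 yaw 15.6 err 0.8
scene tray0 s0.66 px [220, 269, 6, 4] xy 0.5497 -0.2525 yaw 27.2 err 54.4
scene tray0 s0.60 px [224, 268, 28, 4] xy 0.6022
[... 188 characters left out ...]
0.89 px [335, 241, 23, 29] xy 0.4730 -0.0719 yaw 27.7 err 0.6
side jar0 s0.84 px [357, 309, 20, 42] xy 0.4237 0.1876 yaw -58.0 err 0.7
side caddy s0.55 px [266, 319, 70, 64] xy 0.6013 0.2106 yaw 7.0 err 1.1
side caddy s0.53 px [294, 218, 31, 3] xy 0.6087 -0.2449 yaw 4.8 err 25.2
side tray0 s0.97 px [296, 206, 34, 16] xy 0.6043 -0.2979 yaw 18.6 err 0.6
side tray0 s0.69 px [296, 223, 35, 5] xy 0.5912 -0.2039 yaw 9.9 err 4.2
side tray0 s0.62 px [307, 213, 13, 3] xy 0.5656 -0.2735 yaw -84.9 err 13.5
side tray0 s0.40 px [299, 217, 28, 6] xy 0.5789 -0.2451 yaw -84.7 err 7.1
t47.7 at [ 0.5446 -0.2326  0.1685] yaw 14.8 q7 -1.07 | turn total -0.058 (rows@.075 0.8) then shift total [-3.31 -3.03  0.62]
```

View pics/w11.png

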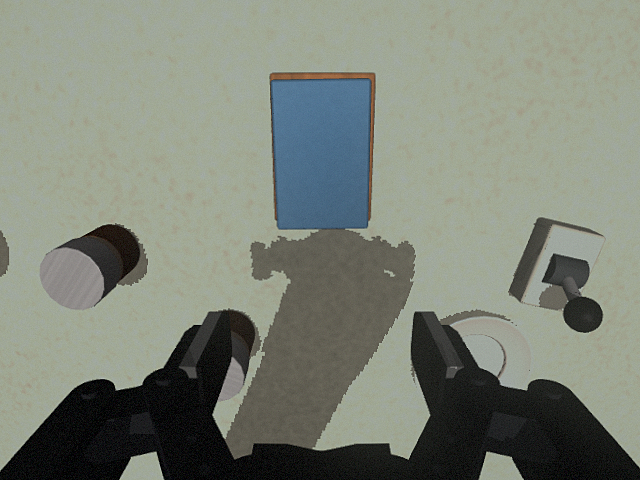

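The pile at (321,153) is square on the board, with all 5 trays on it. Next is the caddy view, then the jars.

```bash
python3 -m crank '[[0,0,-0.2,-0.067],[0,0,-0.2,-0.067],[0,0,-0.2,-0.067],[0,0,-0.2,-0.067],[0,0,-0.2,-0.067]]' -0.8 |sed -n 2p
python3 -m crank '[[0.78,-0.76,0,0],[0.78,-0.76,0,0],[0.78,-0.76,0,0],[0.78,-0.76,0,0],[0.78,-0.76,0,0],[0.78,-0.76,0,0],[0.78,-0.76,0,0],[0.78,-0.76,0,0],[0.78,-0.76,0,0],[0.78,-0.76,0,0],[0.78,-0.76,0,0],[0.78,-0.76,0,0],[0,0,0,0],[0,0,0,0],[0,0,0,0]]' |sed -n 2,4p
python3 - <<'E'
from h import *
for i in(0,1):
    p,o=find("wrist",["caddy"],save="w12")
find("wrist",["jar0"],p=p)
plan(.4245,.1873,.15,np.radians(45))
E
```

```text
position: [0.5445, -0.2326, 0.1989]
position: [0.5499, 0.1588, 0.1985]
ee_rot: [0.0, 0.924, 0.382, -0.0]
contact_force: [0.4, -1.1, -0.3]
wrist caddy s0.59 px [326, 126, 266, 251] xy 0.6016 0.2084 yaw -43.2 err 3.4
wrist caddy s0.93 px [324, 125, 270, 250] xy 0.6015 0.2082 yaw 46.1 err 4.1
wrist jar0 s0.71 px [191, 295, 74, 70] xy 0.4262 0.1897 yaw -38.4 err 4.5
wrist jar0 s0.58 px [422, 425, 40, 70] xy 0.4744 -0.0500 yaw 76.8 err 19.7
t49.6 at [0.5501 0.1581 0.1986] yaw 44.9 q7 -1.33 | turn total -0.002 (rows@.075 0.0) then shift total [-2.27 -3.65  1.62]
```

View pics/w12.png

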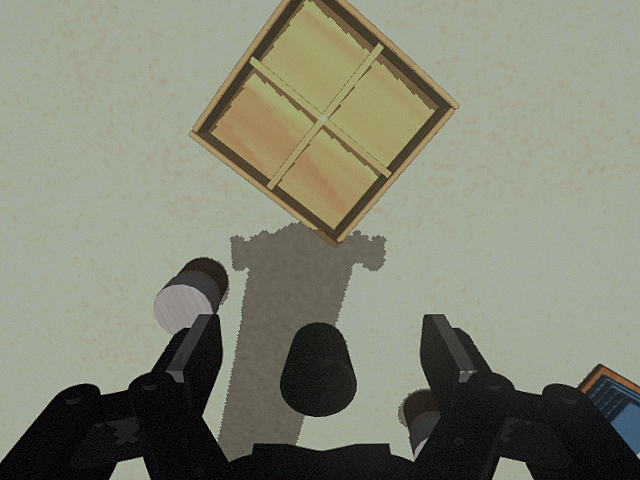

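The caddy shows with its cross at (322,118) and rim corners at (192,133), (458,106) and (338,244). I'll work out its pose from those.

```bash
python3 - <<'E'
from h import *
p=robot.camera("wrist")
X=toplane(p,[[322,118],[192,133],[458,106],[338,244]],.04)[:,:2];print(X.round(4))
L,R,B=X[1:];print("mid",(L+R)/2,"sides",np.linalg.norm(L-B),np.linalg.norm(R-B),"yaw",np.degrees(np.arctan2(*(L-B)[::-1])),np.degrees(np.arctan2(*(R-B)[::-1])))
plan(.4245,.1873,.14,np.radians(45))
E
```

```text
[[0.6034 0.2113]
 [0.5285 0.2725]
 [0.6797 0.1476]
 [0.5438 0.1339]]
mid [0.60410104 0.21003155] sides 0.13938988285977397 0.13664204315395337 yaw 96.28430828567966 5.7475471022274185
t49.7 at [0.5501 0.1584 0.1986] yaw 44.9 q7 -1.33 | turn total -0.001 (rows@.075 0.0) then shift total [-2.28 -3.64  1.95]
```

```bash
python3 -m crank '[[0,0,0,-0.067],[-0.31,-0.64,0.32,0],[-0.31,-0.64,0.32,0],[-0.31,-0.64,0.32,0],[-0.31,-0.64,0.32,0],[-0.31,-0.64,0.32,0],[-0.31,-0.64,0.32,0],[0,0,0,0],[0,0,0,0],[0,0,0,0]]' -1 |sed -n 2p
python3 - <<'E'
from h import *
p,o=find("wrist",["jar0"]);find("wrist",["jar0"])
b=min(o,key=lambda v:v[3]+100*np.hypot(v[0]-.425,v[1]-.187));plan(b[0],b[1],.047,np.radians(51))
E
```

```text
position: [0.4263, 0.1884, 0.1414]
wrist jar0 s0.85 px [552, 398, 23, 11] xy 0.4735 -0.0382 yaw -63.3 err 119.4
wrist jar0 s0.60 px [322, 248, 86, 93] xy 0.4241 0.1869 yaw -0.1 err 0.7
wrist jar0 s0.86 px [322, 248, 82, 93] xy 0.4241 0.1871 yaw -0.4 err 0.3
wrist jar0 s0.76 px [551, 396, 28, 16] xy 0.4730 -0.0400 yaw -63.5 err 123.8
t50.7 at [0.4263 0.1884 0.1413] yaw 50.9 q7 -1.43 | turn total -0.001 (rows@.075 0.0) then shift total [-0.09 -0.02  3.14]
```

```bash
python3 -m crank '[[-0.09,-0.02,0.5,0],[0,0,0.7,0],[0,0,0.8,0],[0,0,0.7,0],[0,0,0.34,0],[0,0,0.1,0],[0,0,0,0],[0,0,0,0],[0,0,0,0]]' |sed -n 2,4p
python3 -m crank '[[0,0,0,0],[0,0,0,0],[0,0,0,0],[0,0,0,0],[0,0,0,0],[0,0,0,0],[0,0,0,0]]' 0.8
python3 -m crank '[[0,0,-0.3,0],[0,0,-0.7,0],[0,0,-0.9,0],[0,0,-0.9,0],[0.75,0.51,0,0],[0.75,0.51,0,0],[0.75,0.51,0,0],[0.75,0.51,0,0],[0.75,0.51,0,0],[0.75,0.51,0,0],[0.75,0.51,0,0],[0.74,0.55,0,0],[0,0,0,0],[0,0,0,0],[0,0,0,0]]' |sed -n 2,6p
python3 - <<'E'
from h import *
plan(.6332,.2489,.053,np.radians(51))
find("wrist",["caddy"],save="w13")
E
```

```text
position: [0.424, 0.1872, 0.0478]
ee_rot: [0.0, 0.903, 0.43, 0.001]
contact_force: [0.5, -0.1, 0.5]
time_s: 52.03
position: [0.4237, 0.1871, 0.0476]
ee_rot: [0.0, 0.903, 0.43, 0.001]
contact_force: [-1.2, -1.4, 8.8]
finger_gap: 0.0462
gripper_force: 59.9
position: [0.631, 0.2484, 0.1304]
ee_rot: [-0.0, 0.903, 0.431, -0.001]
contact_force: [-0.8, 0.4, -2.0]
finger_gap: 0.0461
gripper_force: 62.2
t53.3 at [0.631  0.2484 0.1304] yaw 51.0 q7 -1.34 | turn total 0.000 (rows@.075 0.0) then shift total [0.06 0.05 2.58]
wrist caddy s0.58 px [328, 292, 297, 282] xy 0.6161 0.2231 yaw 5.0 err 27.9
```

View pics/w13.png

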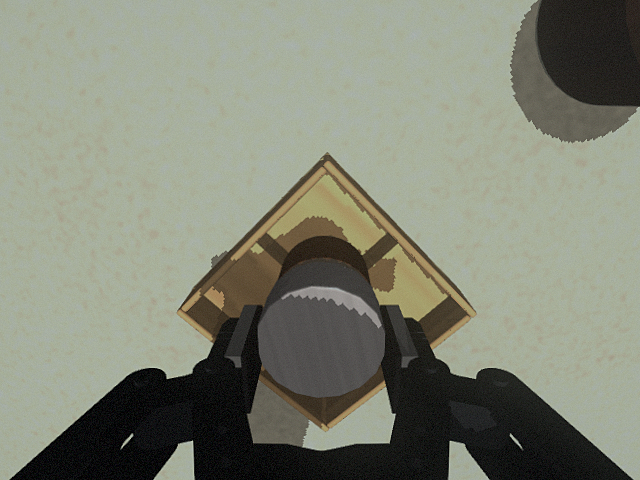

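Here the caddy's rim corners are at (327,154), (179,311), (475,313) and (324,429), with the jar held above the far cell. I'll refine the caddy pose.

```bash
python3 - <<'E'
from h import *
p=robot.camera("wrist")
X=toplane(p,[[327,153],[178,311],[476,313],[324,430]],.04)[:,:2];print(X.round(4),X.mean(0))
T,L,R,B=X
for a,b in((T,L),(T,R),(L,B),(R,B)):print(np.linalg.norm(a-b).round(4),np.degrees(np.arctan2(*(b-a)[::-1])).round(1))
c=X.mean(0)
for th in(5,6):
  C,S=np.cos(np.radians(th)),np.sin(np.radians(th))
  for i,j in((1,1),(-1,-1),(1,-1),(-1,1)):print(th,i,j,(c+.0345*np.array([i*C-j*S,i*S+j*C])).round(4))
E
```

```text
[[0.6688 0.2914]
 [0.5275 0.2737]
 [0.6809 0.1474]
 [0.5399 0.1342]] [0.60425518 0.21167398]
0.1424 -172.9
0.1445 -85.2
0.14 -84.9
0.1416 -174.7
5 1 1 [0.6356 0.249 ]
5 -1 -1 [0.5729 0.1743]
5 1 -1 [0.6416 0.1803]
5 -1 1 [0.5669 0.243 ]
6 1 1 [0.635  0.2496]
6 -1 -1 [0.5736 0.1738]
6 1 -1 [0.6422 0.181 ]
6 -1 1 [0.5663 0.2424]
```

```bash
python3 -m crank '[[0.1,0.09,0,0],[0,0,0,0],[0,0,0.7,0],[0,0,0.7,0],[0,0,0.6,0],[0,0,0.3,0],[0,0,0.15,0],[0,0,0.08,0],[0,0,0,0],[0,0,0,0],[0,0,0,0]]' |sed -n 2,4p
python3 -m crank '[[0,0,0,0],[0,0,0,0],[0,0,0,0],[0,0,0,0],[0,0,0,0]]' -0.65 |sed -n 2,4p
python3 -m crank '[[0,0,-0.3,0],[0,0,-0.8,0],[0,0,-0.9,0],[0,0,-0.9,0],[-0.9,0.194,0,0],[-0.9,0.194,0,0],[-0.9,0.194,0,0],[-0.9,0.194,0,0],[-0.9,0.194,0,0],[-0.9,0.194,0,0],[-0.9,0.194,0,0],[-0.9,0.194,0,0],[-0.9,0.194,0,0],[-0.9,0.194,0,0],[-0.9,0.194,0,0],[-0.9,0.194,0,0],[-0.9,0.194,0,0],[0,0,0,0],[0,0,0,0],[0,0,0,0]]' -1|sed -n 2,6p
python3 - <<'E'
from h import *
find("wrist",["jar0"]);find("wrist",["jar0"])
find("scene",["jar0"])
plan(.4727,-.0712,.047,np.radians(51))
E
```

```text
position: [0.637, 0.2497, 0.056]
ee_rot: [0.0, 0.903, 0.43, 0.001]
contact_force: [-0.6, 0.0, -1.7]
position: [0.6363, 0.2494, 0.0551]
ee_rot: [-0.0, 0.903, 0.43, 0.0]
contact_force: [0.2, 0.3, -0.5]
position: [0.4748, -0.0705, 0.1425]
ee_rot: [0.0, 0.903, 0.431, 0.001]
contact_force: [0.4, 1.7, 0.4]
finger_gap: 0.0851
gripper_force: 0.0
wrist jar0 s0.91 px [361, 390, 68, 103] xy 0.4211 -0.1807 yaw 39.2 err 0.8
wrist jar0 s0.66 px [322, 249, 76, 96] xy 0.4724 -0.0713 yaw 9.0 err 1.0
wrist jar0 s0.97 px [362, 390, 72, 106] xy 0.4209 -0.1808 yaw 30.0 err 1.3
scene jar0 s0.95 px [262, 219, 15, 32] xy 0.4253 -0.1810 yaw -49.1 err 0.3
scene jar0 s0.86 px [425, 297, 22, 28] xy 0.6184 0.2505 yaw 38.8 err 3.8
scene jar0 s0.85 px [299, 236, 20, 31] xy 0.4737 -0.0719 yaw 10.1 err 1.2
t56.7 at [ 0.4744 -0.0702  0.1419] yaw 51.1 q7 -0.84 | turn total 0.001 (rows@.075 0.0) then shift total [-0.06 -0.02  3.16]
```

```bash
python3 -m crank '[[-0.06,-0.02,0.5,0],[0,0,0.7,0],[0,0,0.8,0],[0,0,0.7,0],[0,0,0.36,0],[0,0,0.1,0],[0,0,0,0],[0,0,0,0],[0,0,0,0]]' |sed -n 2,4p
python3 -m crank '[[0,0,0,0],[0,0,0,0],[0,0,0,0],[0,0,0,0],[0,0,0,0],[0,0,0,0],[0,0,0,0]]' 0.8
python3 -m crank '[[0,0,-0.3,0],[0,0,-0.7,0],[0,0,-0.9,0],[0,0,-0.9,0],[0,0,-0.3,0],[0.84,-0.075,0,0],[0.84,-0.075,0,0],[0.84,-0.075,0,0],[0.84,-0.075,0,0],[0.84,-0.075,0,0],[0.84,-0.075,0,0],[0.84,-0.075,0,0],[0.84,-0.075,0,0],[0.84,-0.075,0,0],[0.84,-0.075,0,0],[0.84,-0.075,0,0],[0.84,-0.075,0,0],[0,0,0,0],[0,0,0,0],[0,0,0,0]]' |sed -n 2,6p
python3 - <<'E'
from h import *
plan(.642,.181,.052,np.radians(51))
E
```

```text
position: [0.4734, -0.0721, 0.0481]
ee_rot: [0.001, 0.903, 0.43, 0.001]
contact_force: [0.4, 0.1, -1.1]
time_s: 58.07
position: [0.4729, -0.0722, 0.0479]
ee_rot: [0.0, 0.903, 0.43, 0.0]
contact_force: [-0.7, -0.4, 8.6]
finger_gap: 0.0458
gripper_force: 60.0
position: [0.641, 0.1789, 0.1391]
ee_rot: [0.0, 0.903, 0.43, -0.001]
contact_force: [-0.3, -1.0, -2.5]
finger_gap: 0.0456
gripper_force: 62.4
t59.7 at [0.641  0.1789 0.1391] yaw 51.0 q7 -1.24 | turn total -0.000 (rows@.075 0.0) then shift total [ 0.08 -0.02  2.9 ]
```

```bash
python3 -m crank '[[0.07,-0.02,0,0],[0,0,0,0],[0,0,0.7,0],[0,0,0.7,0],[0,0,0.7,0],[0,0,0.4,0],[0,0,0.23,0],[0,0,0.12,0],[0,0,0.05,0],[0,0,0,0],[0,0,0,0],[0,0,0,0]]' |sed -n 2,4p
python3 -m crank '[[0,0,0,0],[0,0,0,0],[0,0,0,0],[0,0,0,0],[0,0,0,0]]' -0.65 |sed -n 2,4p
python3 -m crank '[[0,0,-0.3,0],[0,0,-0.8,0],[0,0,-0.9,0],[0,0,-0.9,0],[-0.877,0.116,0,0],[-0.877,0.116,0,0],[-0.877,0.116,0,0],[-0.877,0.116,0,0],[-0.877,0.116,0,0],[-0.877,0.116,0,0],[-0.877,0.116,0,0],[-0.877,0.116,0,0],[-0.877,0.116,0,0],[-0.877,0.116,0,0],[-0.877,0.116,0,0],[-0.877,0.116,0,0],[-0.877,0.116,0,0],[-0.877,0.116,0,0],[-0.877,0.116,0,0],[-0.877,0.116,0,0]]' -1|sed -n 2,6p
python3 -m crank '[[0,0,0,0],[0,0,0,0],[0,0,0,0]]' |sed -n 2p
python3 - <<'E'
from h import *
p,o=find("wrist",["jar0"]);
find("scene",["jar0"])
b=min(o,key=lambda v:v[3]+100*np.hypot(v[0]-.421,v[1]+.181));plan(b[0],b[1],.047,np.radians(51))
E
```

```text
position: [0.6434, 0.1822, 0.0541]
ee_rot: [0.0, 0.903, 0.43, 0.001]
contact_force: [-0.5, -0.0, -2.0]
position: [0.6428, 0.182, 0.0533]
ee_rot: [0.0, 0.903, 0.43, 0.0]
contact_force: [0.5, -0.2, -0.3]
position: [0.4206, -0.1813, 0.1409]
ee_rot: [0.0, 0.903, 0.431, 0.0]
contact_force: [0.3, -0.5, -0.5]
finger_gap: 0.0852
gripper_force: 0.0
position: [0.4217, -0.1798, 0.1407]
wrist jar0 s0.65 px [323, 247, 78, 95] xy 0.4209 -0.1805 yaw 19.3 err 1.5
scene jar0 s0.96 px [394, 294, 24, 31] xy 0.6253 0.1821 yaw 61.9 err 4.1
scene jar0 s0.66 px [263, 218, 13, 25] xy 0.4225 -0.1803 yaw -15.9 err 1.0
scene jar0 s0.64 px [424, 298, 28, 28] xy 0.6191 0.2514 yaw 75.9 err 4.2
t63.3 at [ 0.4217 -0.1792  0.1402] yaw 51.1 q7 -0.58 | turn total 0.001 (rows@.075 0.0) then shift total [-0.05  0.01  3.11]
```

```bash
python3 -m crank '[[-0.05,0.02,0.5,0],[0,0,0.7,0],[0,0,0.8,0],[0,0,0.7,0],[0,0,0.34,0],[0,0,0.07,0],[0,0,0,0],[0,0,0,0],[0,0,0,0]]' |sed -n 2,4p
python3 -m crank '[[0,0,0,0],[0,0,0,0],[0,0,0,0],[0,0,0,0],[0,0,0,0],[0,0,0,0],[0,0,0,0]]' 0.8
python3 -m crank '[[0,0,-0.3,0],[0,0,-0.7,0],[0,0,-0.9,0],[0,0,-0.9,0],[0,0,-0.3,0],[0.884,-0.249,0,0],[0.884,-0.249,0,0],[0.884,-0.249,0,0],[0.884,-0.249,0,0],[0.884,-0.249,0,0],[0.884,-0.249,0,0],[0.884,-0.249,0,0],[0.884,-0.249,0,0],[0.884,-0.249,0,0],[0.884,-0.249,0,0],[0.884,-0.249,0,0],[0.884,-0.249,0,0],[0.884,-0.249,0,0],[0.884,-0.249,0,0]]' |sed -n 2,6p
python3 -m crank '[[0,0,0,0],[0,0,0,0],[0,0,0,0]]' |sed -n 2p
python3 - <<'E'
from h import *
plan(.5731,.174,.052,np.radians(51))
E
```

```text
position: [0.4215, -0.182, 0.0478]
ee_rot: [0.001, 0.903, 0.43, 0.001]
contact_force: [-0.4, -0.1, 0.6]
time_s: 64.6
position: [0.4209, -0.182, 0.0476]
ee_rot: [0.0, 0.903, 0.43, 0.0]
contact_force: [-1.9, 0.5, 8.9]
finger_gap: 0.0457
gripper_force: 59.9
position: [0.5728, 0.1735, 0.1391]
ee_rot: [0.0, 0.903, 0.43, -0.001]
contact_force: [1.0, 0.7, -1.2]
finger_gap: 0.0458
gripper_force: 62.2
position: [0.5722, 0.1716, 0.139]
t66.4 at [0.5722 0.1716 0.139 ] yaw 51.0 q7 -1.29 | turn total -0.000 (rows@.075 0.0) then shift total [ 0.08 -0.03  2.9 ]
```

After release I'll back up along tool -x to view the caddy.

```bash
python3 -m crank '[[0.07,-0.02,0,0],[0,0,0,0],[0,0,0.7,0],[0,0,0.7,0],[0,0,0.7,0],[0,0,0.4,0],[0,0,0.23,0],[0,0,0.12,0],[0,0,0.05,0],[0,0,0,0],[0,0,0,0],[0,0,0,0]]' |sed -n 2,4p
python3 -m crank '[[0,0,0,0],[0,0,0,0],[0,0,0,0],[0,0,0,0],[0,0,0,0]]' -0.65 |sed -n 2,4p
python3 -m crank '[[0,0,-0.3,0],[0,0,-0.8,0],[0,0,-0.9,0],[0,0,-0.9,0],[-0.3,0,-0.9,0],[-0.3,0,-0.9,0],[-0.3,0,-0.9,0],[0,0,0,0],[0,0,0,0],[0,0,0,0]]' |sed -n 2,6p
python3 - <<'E'
from h import *
p,o=find("wrist",["jar0"],z=.005,save="w14")
p,o=find("wrist",["jar0"],z=.005)
p=robot.camera("scene");cv2.imwrite("pics/s14.png",cv2.resize(p["pixels"][170:340,120:460],(800,400))[:,:,::-1])
find("scene",["tray0","lamp_switch_base","lamp_switch_tip"] if 0 else ["tray0","lamp_switch_base","saucer","mate_cup"],p=p,minscore=.4)
E
```

```text
position: [0.5745, 0.1748, 0.0537]
ee_rot: [0.0, 0.903, 0.43, 0.001]
contact_force: [0.7, -0.9, -1.6]
position: [0.5739, 0.1746, 0.053]
ee_rot: [0.0, 0.903, 0.43, 0.0]
contact_force: [0.0, 0.3, 0.7]
position: [0.5566, 0.1536, 0.2208]
ee_rot: [0.0, 0.903, 0.431, -0.0]
contact_force: [-0.5, -0.0, -1.5]
finger_gap: 0.0703
gripper_force: 0.0
wrist jar0 s0.90 px [327, 43, 67, 76] xy 0.6372 0.2496 yaw 69.3 err 0.6
wrist jar0 s0.89 px [322, 180, 64, 69] xy 0.5747 0.1764 yaw 87.9 err 0.5
wrist jar0 s0.76 px [391, 116, 69, 71] xy 0.6430 0.1830 yaw -31.5 err 0.6
wrist jar0 s0.92 px [322, 179, 65, 68] xy 0.5748 0.1764 yaw 75.8 err 0.7
wrist jar0 s0.63 px [328, 41, 72, 78] xy 0.6374 0.2495 yaw -34.0 err 0.5
wrist jar0 s0.61 px [391, 117, 71, 70] xy 0.6430 0.1830 yaw 60.6 err 0.3
scene tray0 s0.89 px [223, 250, 28, 29] xy 0.5410 -0.2464 yaw 13.9 err 0.8
scene tray0 s0.67 px [223, 269, 28, 5] xy 0.6111 -0.2176 yaw 28.2 err 13.9
scene tray0 s0.48 px [224, 270, 26, 10] xy 0.6012 -0.2234 yaw 28.3 err 13.5
scene tray0 s0.41 px [224, 273, 25, 7] xy 0.6221 -0.2139 yaw 28.4 err 15.5
scene lamp_switch_base s0.96 px [155, 232, 32, 38] xy 0.5447 -0.4358 yaw 17.7 err 2.7
scene saucer s0.69 px [183, 215, 43, 25] xy 0.4495 -0.3982 yaw -44.2 err 0.2
scene mate_cup s0.78 px [354, 237, 28, 30] xy 0.4402 0.0590 yaw -1.7 err 2.9
```

View pics/s14.png

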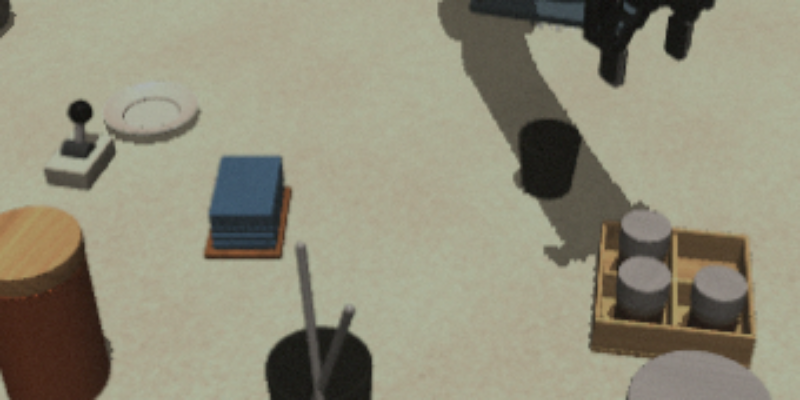

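View pics/w14.png

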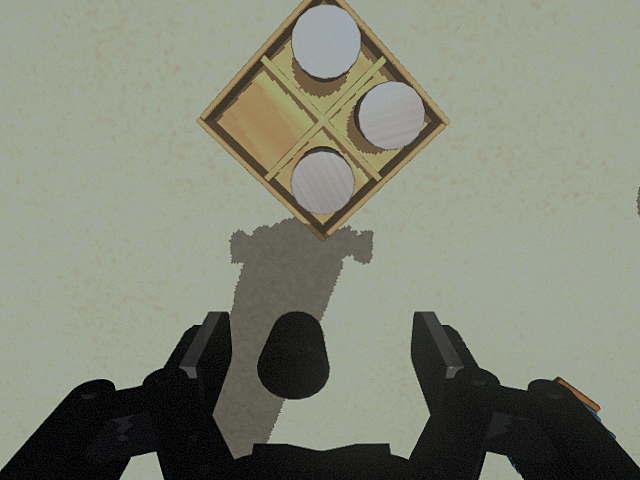

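All three jars stand in their cells, at (327,43), (391,116) and (322,181), each within about 3 mm of its centre. The pile is square, and the cup and saucer haven't moved. Now the switch, with the fingers shut.

```bash
python3 -m crank '[[0,0,0,0.067],[0,0,0,0.067],[0,0,0,0.067],[0,0,0,0.067],[0,0,0,0.067],[0,0,0,0.067]]' 1 |sed -n 2p
python3 -m crank '[[-0.355,0.895,0,0],[-0.355,0.895,0,0],[-0.355,0.895,0,0],[-0.355,0.895,0,0],[-0.355,0.895,0,0],[-0.355,0.895,0,0],[-0.355,0.895,0,0],[-0.355,0.895,0,0],[-0.355,0.895,0,0],[-0.355,0.895,0,0],[-0.355,0.895,0,0],[-0.355,0.895,0,0],[-0.355,0.895,0,0],[-0.355,0.895,0,0],[-0.355,0.895,0,0],[-0.355,0.895,0,0],[-0.355,0.895,0,0],[-0.355,0.895,0,0],[-0.355,0.895,0,0],[-0.355,0.895,0,0]]' |sed -n 2,6p
python3 -m crank '[[0,0,0,0],[0,0,0,0],[0,0,0,0]]' |sed -n 2p
python3 - <<'E'
from h import *
p,o=find("wrist",["lamp_switch_base","saucer"],save="w15")
for r in robot.outline_of(p,"lamp_switch_tip"):print(r["score"],r["rect"],toplane(p,r["rect"][:2],.062))
pose();plan(.547,-.436,.2,np.radians(15))
E
```

```text
position: [0.5568, 0.1537, 0.2207]
position: [0.4879, -0.4213, 0.2207]
ee_rot: [-0.0, 0.992, 0.129, -0.0]
contact_force: [1.0, -0.3, -1.0]
finger_gap: -0.0001
gripper_force: 0.0
position: [0.4885, -0.4191, 0.2205]
wrist lamp_switch_base s0.80 px [353, 133, 76, 91] xy 0.5557 -0.4288 yaw 1.3 err 0.5
wrist saucer s0.75 px [287, 241, 122, 113] xy 0.4458 -0.3993 yaw 43.5 err 1.2
0.73 [289.9, 241.8, 121.1, 112.5] [[ 0.46264766 -0.39952167  0.062     ]]
0.67 [354.0, 154.4, 35.7, 39.1] [[ 0.5417465  -0.42974894  0.062     ]]
0.63 [355.4, 134.1, 74.4, 93.1] [[ 0.55621286 -0.42663651  0.062     ]]
t71.8 at [ 0.4889 -0.4186  0.2209] yaw 14.9 q7 -0.74 | turn total -0.001 (rows@.075 0.0) then shift total [1.72 1.06 0.7 ]
```

View pics/w15.png

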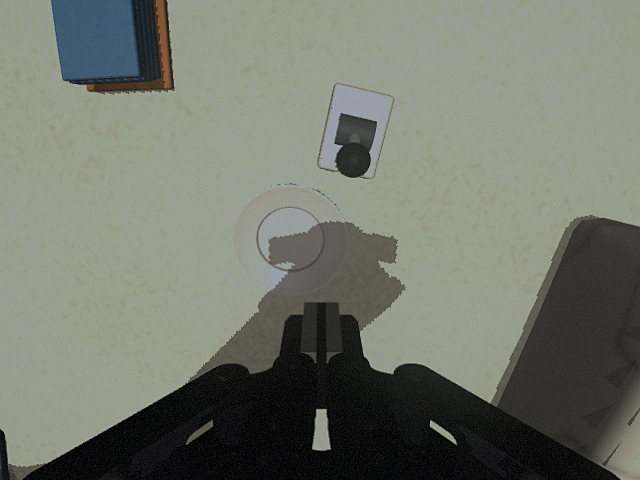

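The switch box has its top corners at (335,84), (393,97), (372,179) and (319,167). The ball is at (353,159), and the toggle leans toward the robot.

```bash
python3 - <<'E'
from h import *
p=robot.camera("wrist")
X=toplane(p,[[335,83],[394,97],[373,179],[318,167]],.025)[:,:2]
print(X.round(4),X.mean(0),[np.linalg.norm(X[i]-X[(i+1)%4]).round(4) for i in range(4)])
d=(X[0]+X[1]-X[2]-X[3])/2;a=np.arctan2(d[1],d[0]);print("yaw",np.degrees(a))
b=toplane(p,[[353,159]],.062)[0,:2];print("ball",b)
c=X.mean(0);u=np.array([np.cos(a),np.sin(a)]);v=np.array([-u[1],u[0]])
print("ball in base",(b-c)@u,(b-c)@v)
st=c-.06*u;en=c+.03*u;print("start",st,"end",en)
plan(st[0],st[1],.15,a);plan(en[0],en[1],.15,a)
E
```

```text
[[ 0.5896 -0.4028]
 [ 0.5917 -0.4517]
 [ 0.5234 -0.4548]
 [ 0.5211 -0.4068]] [ 0.55644553 -0.42902364] [np.float64(0.0489), np.float64(0.0684), np.float64(0.048), np.float64(0.0686)]
yaw 2.957109975457481
ball [ 0.53868471 -0.42957392]
ball in base -0.017765558678032672 0.0003667065467859946
start [ 0.49652542 -0.43211894] end [ 0.58640558 -0.42747599]
t71.8 at [ 0.4888 -0.4189  0.2209] yaw 14.9 q7 -0.74 | turn total 0.133 (rows@.075 1.8) then shift total [0.24 0.45 2.36]
t71.8 at [ 0.4888 -0.4189  0.2209] yaw 14.9 q7 -0.74 | turn total 0.133 (rows@.075 1.8) then shift total [3.24 0.45 2.36]
```

```bash
python3 -m crank '[[0,0,0,0.067],[0.12,0.22,0,0.066],[0.12,0.23,0.8,0],[0,0,0.9,0],[0,0,0.9,0],[0,0,0.9,0],[0,0,0.9,0],[0,0,0.7,0],[0,0,0.4,0],[0,0,0.2,0],[0,0,0,0],[0,0,0,0],[0,0,0,0]]' |sed -n 2,4p
python3 - <<'E'
from h import *
plan(.5554,-.4291,.05,np.radians(3))
E
```

```text
position: [0.4977, -0.4335, 0.0514]
ee_rot: [0.001, 1.0, 0.025, 0.001]
contact_force: [0.0, -0.7, -0.1]
t72.9 at [ 0.4977 -0.4335  0.0514] yaw 2.8 q7 -0.94 | turn total -0.002 (rows@.075 0.0) then shift total [ 1.93 -0.05  0.05]
```

```bash
python3 -m crank '[[0.16,-0.05,0,0],[0.16,0,0,0],[0.16,0,0,0],[0.16,0,0,0],[0.16,0,0,0],[0.16,0,0,0],[0.16,0,0,0],[0.16,0,0,0],[0.16,0,0,0],[0.16,0,0,0],[0.16,0,0,0],[0.16,0,0,0],[0,0,0,0],[0,0,0,0],[0,0,0,0]]' |sed -n 2,4p
python3 -m crank '[[-0.3,0,0,0],[-0.5,0,-0.3,0],[-0.6,0,-0.6,0],[-0.6,0,-0.9,0],[-0.2,0,-0.9,0],[0,0,-0.9,0],[0,0,-0.9,0],[0,0,-0.9,0],[0,0,0,0],[0,0,0,0],[0,0,0,0]]' |sed -n 2,4p
python3 - <<'E'
from h import *
p=robot.camera("wrist");cv2.imwrite("pics/w16.png",p["pixels"][:,:,::-1])
for r in robot.outline_of(p,"lamp_switch_tip"):print(r["score"],r["rect"],toplane(p,r["rect"][:2],.062))
for off in(-.0215,.0215):print(proj(p,[[.5564+off,-.429+off*.05,.062]]))
E
```

```text
position: [0.5547, -0.428, 0.0498]
ee_rot: [-0.0, 1.0, 0.025, 0.0]
contact_force: [-0.3, 0.7, -0.6]
position: [0.4874, -0.4314, 0.2112]
ee_rot: [-0.0, 1.0, 0.025, -0.0]
contact_force: [0.1, 0.5, 0.9]
0.94 [325.6, 98.1, 33.8, 47.4] [[ 0.57577397 -0.42982287  0.062     ]]
0.56 [322.5, 123.8, 64.4, 94.7] [[ 0.5582921  -0.42853175  0.062     ]]
[[323.02595123 157.18859568]]
[[323.02716128  94.77090248]]
```

View pics/w16.png

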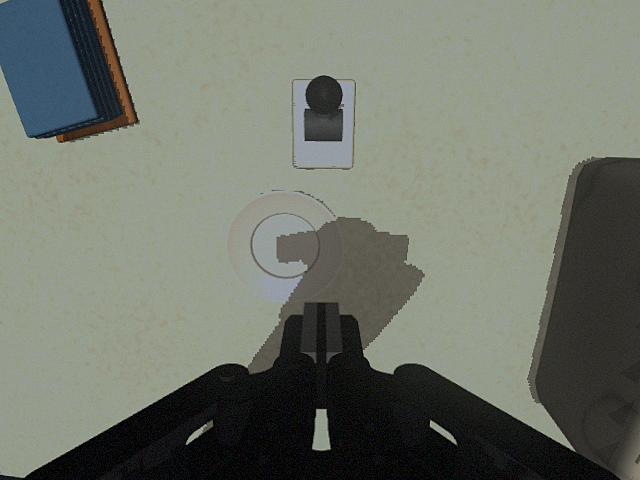

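The ball is now at (324,95), against a predicted 94.8 for fully thrown, so the joint is at about 0.99 rad. I'll check the jars and pile once more, then hand in.

```bash
python3 - <<'E'
from h import *
find("scene",["jar0"],z=.005,minscore=.4);find("side",["jar0"],z=.005,minscore=.4);find("side",["tray0"],z=.044,minscore=.6);find("scene",["tray0"],z=.044,minscore=.6)
E
```

```text
scene jar0 s0.93 px [424, 297, 26, 30] xy 0.6249 0.2498 yaw 76.5 err 5.0
scene jar0 s0.81 px [394, 272, 20, 23] xy 0.5523 0.1742 yaw -15.9 err 6.9
scene jar0 s0.72 px [393, 293, 25, 29] xy 0.6310 0.1816 yaw -85.8 err 4.5
side jar0 s0.83 px [283, 299, 25, 30] xy 0.5768 0.1655 yaw -57.5 err 4.5
side jar0 s0.83 px [249, 320, 23, 33] xy 0.6397 0.2390 yaw 3.7 err 4.7
side jar0 s0.45 px [345, 271, 29, 37] xy 0.4467 0.0678 yaw -57.1 err 2.7
side tray0 s0.96 px [295, 205, 32, 18] xy 0.5935 -0.2199 yaw 38.4 err 0.9
side tray0 s0.60 px [296, 216, 39, 5] xy 0.5806 -0.1609 yaw 9.8 err 4.7
scene tray0 s0.79 px [225, 249, 29, 26] xy 0.5933 -0.2205 yaw 21.5 err 0.8
scene tray0 s0.63 px [224, 273, 23, 4] xy 0.6678 -0.1905 yaw 28.4 err 16.8
```

Nothing has moved since the earlier views: the jars are partly hidden by the caddy walls but sit at the same pixels as before.

```bash
python3 -c "
from plant import robot
print(robot.sign_off())"
```

```text
the job is handed in; nothing more can be done
None
```

I handed the job in at about 75 s of the 210 s limit: all 5 trays are piled square on the board, the 3 jars stand one to a cell in the caddy, and the lamp toggle is thrown to off. By camera the toggle reads about 0.99 rad and the pile and jars sit within about 3 mm of centre; the cup and saucer were not moved, and sign-off returned no verdict.

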